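Pry the snap-fit cover off a terminal box

ROBOT

A 6-joint arm with a two-finger parallel gripper is mounted at the origin on a cart in front of the work surface, level with it; the furniture and walls round the work are solid. World frame = base frame: x ahead of the robot, y to its left, z up, the work surface at z = 0. Lengths are in m, angles in rad, forces in N, time in s.
With the tool pointing down it reaches from about 0.375 to 0.9 m from the base axis. Payload 3.1 kg.
Tool frame: the origin (TCP) lies at the centre of the arm's flange, where the gripper is bolted on; the fingertips stand 182 mm ahead of it and the grasp point (between the pads) lies 164 mm ahead of it; z points along the fingers, x is the direction in which the jaws open and shut, and the axes are right-handed (so a half turn about z gives the same grasp; the last joint's range is limited). The gripper opens to 87 mm and grips with 3 to 60 N. Pads are 19 mm wide; open, the fingers measure 117 mm over their backs; the gripper's body (75 mm by 190 mm) begins 51 mm behind the grasp point.
Start: joints at [-0.178, 0.527, 1.433, -0, 1.181, -0.178], TCP at [0.625, 0, 0.405] pointing down, gripper open.
Joint ranges: [-3.08, 3.08], [-0.75, 2.2], [0.22, 2.44], [-1.43, 4.57], [0, 2.65], [-2.85, 2.85]. Speed limits (rad/s): [2.79, 2.79, 3.14, 3.14, 3.14, 3.14].

INTERFACE

Orientations are given as a unit quaternion [x, y, z, w].
In Python, from rig import status, eyes, robot gives the robot as it stands. The module is installed in compiled form; this text tells all that it offers.
- The arm moves only by the tool step_arm, never from a script. Its argument "steps" is a list of rows, each a list of 7 numbers: the closure, from -1 (fully open) to 1 (shut), so that 0 is half open, then the shift along the tool's x, y, z each as a share of 0.025 m, from -1 to 1, then the turn, a rotation vector about the tool's x, y, z each as a share of 8 degrees, from -1 to 1. In form: [[jaw, dx, dy, dz, rx, ry, rz], ...]. A call has exactly 10 rows; each row shifts and turns the commanded pose from where the row before left it, along the tool's axes as they then stand; what a row does not reach is not made up. A row lasts 1/10 s, in which the tool goes at most 50 mm and 8.59 degrees, less where a joint would pass 70% of its speed; a pose out of reach is approached as far as the arm can. A call with a number of a shift or a turn outside -1 to 1 is refused whole. A call with a gripper value outside its range is refused whole. The fingers move at their own pace and stop on an object; "squeeze" is the grip in N (left out, the last holds). Time passes only in rows, so rows that do not move let the fingers close, or fill a call up. It gives the time, the measured TCP pose, the force and the opening at its end, in the units of the state.
- status.get_obs(): the state, without advancing time (a new reading comes with each control period).
- eyes.camera(name): name is "scene" or "side" or "wrist"; returns (picture, depth): 480x640x3 uint8, red, green, blue; 480x640 float32, m along the optical axis (not along the pixel's ray), 0 where there is no reading.
- eyes.camera_info(name): a dict with "K" (3x3 intrinsics, pixels), "k1" (the pictures are not rectified: a ray, as slopes to the right and down, at radius r is drawn at 1 + k1 r^2 times it, then the intrinsics apply), "R" (3x3) and "t" (3): a world point X has camera coordinates R X + t. Camera axes: x right, y down, z forward; pixel columns grow to the right and rows downward; lengths in m; the calibration is good to about 2 mm. A picture is of the moment at which its call begins: read the wrist's pose just before it. camera_info takes no time and is no camera call; for the wrist camera it gives the pose at the moment of the call.
- robot.hand_in(): hands the job in, once; it reports no verdict.
The state is a dict: "time": time; "q": joint angles; "joint_velocities": joint speeds; "joint_torque": joint torques, N m; "position": TCP position; "tool_rot": TCP orientation; "ft_force": force on the tool from outside, world axes, zero at the start; "moment": the same for the moment, N m; "grip_width": finger opening in m.
Only numpy, scipy, OpenCV 4.12 (cv2) and the standard library are available. Lean on these libraries where they do the work, as an engineer would, in place of code of your own. Each camera call takes 0.05 s, during which the arm holds its last target.

TASK

Pry the snap-fit cover of the grey terminal box open with the flat-bladed pry tool: push the blade through the notch in the metal strip on the side that faces you, under the edge of the cover, and lever until the cover pops up; do not touch the cover with the fingers before it has popped. Then lay the tool down on the bench, lift the cover off and set it down gently on the bench, flat, right side up and clear of the box and the tool. Leave the tape roll, the thread spool and the mug where they are.

Things in the scene. Friction and masses are not known exactly. Their poses are not given: they have to be found in the camera images.
- terminal_box: Grey terminal box fixed to the bench, 104 x 100 mm, 115 mm high, two low steel mounting feet at its sides. Origin: centre of its underside; z up; its -x face (towards the robot) is the notch side. Under the cover it is hollow above z = 30 mm for |y| < 26 mm. Its near wall has an open window 53 mm wide from z = 89 mm up, so that there only the strip in front of it can stop the blade.
- strip_face (a point): Point fixed to the box (box axes), x = -55, y = 0, z = 115 mm: outer face of the aluminium strip on the near wall (fixed, 68 mm wide, 4 mm thick, top at z = 115). One notch, 19 mm wide (y), open at the top, is cut down to 16.5 mm below this point (its floor is the fulcrum). The notch's centre lies anywhere within 14 mm to either side of this point, not given: find it by touch or sight.
- cover: Loose flat grey plastic cover, 90 x 60 x 10 mm (x, y, z; the lowest 2.5 mm is a bead 90 x 60 mm, above it 84 x 56 mm), about 60 g, black panel on top. Origin: centre of its underside; z up. At the start it is snapped in the box, centred, axes parallel to the box's, top flush with the box top (underside at z = 105 mm of the box), so that it cannot be gripped. Its far bead lies 2 mm under two lugs.
- cover_lip (a point): Middle of the cover's near upper edge (cover x = -45, z = 10 mm). Two spring snaps at the ends of this edge hold it: lifting takes 15 N; past about 6 mm it pops and stays 7 to 10 mm above the box top, the far bead still under its lugs. Then grip the near end across its width just above the side walls (not deeper), lift it 6 mm, draw it 5 mm towards the notch side to unhook it, and lift it off.
- tool_handle (a point): Flat-bladed pry tool, lying loose on the bench: centre of its black handle (80 x 20 x 20 mm), x along the tool to the blade, z up; 10 mm above the tool's underside. Mass 90 g.
- blade_tip (a point): The end of the pry tool's flat steel blade, 115 mm before the handle's centre along the tool's x and level with it. The blade is 10 mm wide and 3 mm thick for its last 37 mm; behind it a shank 7 mm wide and 5 mm thick runs to the handle. Axes as the tool's.
- tape_roll: Bystander: beige roll of tape, 100 mm across, 25 mm high. Origin: centre of its underside.
- thread_violet: Bystander: violet thread spool, 48 mm across, 56 mm high. Origin: centre of its underside.
- mug: Bystander: white mug with dark stripes, 65 x 88 x 50 mm. Origin: centre of its underside.

How it is judged:
By the outcome, as a careful person would: the job done as asked, in the order asked, and still so for the second after the job is handed in, with the robot touching nothing.
It also fails if it takes over 72 s, if anything falls off the work surface, if the arm or the gripper's body presses on something with over 40 N, if the wrist force passes 120 N, or if a joint passes its speed limit or range.

## Working session

There is one attempt and no reset: what is moved stays moved. The work goes in short steps, Python scripts to look and compute and a tool call to move; the robot and the scene stay as the last step left them, time stands still between calls to the robot, and variables do not carry over. Pictures are saved under pics/ and viewed, and the job is handed in when it is done.

Besides the shell and the picture viewer there is one more tool, called after "Call:" by a JSON object that holds its "fn" and its "kwargs". step_arm: Moves the arm, as the interface text tells. Its arguments: {"type":"object","properties":{"steps":{"type":"array"},"squeeze":{"type":"number"}},"required":["steps"]}

```bash
mkdir -p pics; ls; cat > h.py <<'E'
import numpy as np, cv2
from rig import status, eyes, robot
def snap(name,fn):
    info=eyes.camera_info(name); p,d=eyes.camera(name)
    cv2.imwrite('pics/'+fn+'.png',p[:,:,::-1]); np.savez('pics/'+fn+'.npz',p=p,d=d,K=info['K'],k1=info['k1'],R=info['R'],t=info['t'])
    return p,d,info
def load(fn):
    z=np.load('pics/'+fn+'.npz'); return z['p'],z['d'],{k:z[k] for k in('K','k1','R','t')}
def und(uv,info):
    uv=np.atleast_2d(np.array(uv,float)); K=np.array(info['K'])
    return cv2.undistortPoints(uv.reshape(-1,1,2),K,np.array([float(info['k1']),0,0,0,0])).reshape(-1,2)
def ray(uv,info):
    s=und(uv,info); R=np.array(info['R']);t=np.array(info['t'])
    d=np.c_[s,np.ones(len(s))]@R; return -R.T@t,d
def onz(uv,info,z):
    c,d=ray(uv,info); return c+d*((z-c[2])/d[:,2])[:,None]
def pts(uv,depth,info):
    uv=np.atleast_2d(np.array(uv)); s=und(uv,info); dd=depth[uv[:,1].astype(int),uv[:,0].astype(int)]
    X=np.c_[s,np.ones(len(s))]*dd[:,None]; return (X-np.array(info['t']))@np.array(info['R'])
def proj(X,info):
    X=np.atleast_2d(X); c=X@np.array(info['R']).T+np.array(info['t']); s=c[:,:2]/c[:,2:]
    r2=(s**2).sum(1,keepdims=True); s=s*(1+float(info['k1'])*r2); K=np.array(info['K']); return np.c_[s,np.ones(len(s))]@K[:2].T
def cloud(depth,info):
    v,u=np.mgrid[0:480,0:640]; uv=np.c_[u.ravel(),v.ravel()]
    return pts(uv,depth,info).reshape(480,640,3)
E
python3 - <<'E'
from h import *
print(status.get_obs())
for n in('scene','side','wrist'):
    p,d,i=snap(n,n+'0'); print(n,i)
E
```

```text
pics
{'time': 0.0, 'q': array([-1.78468031e-01,  5.28468308e-01,  1.43390812e+00,  1.05330384e-05,
        1.18139928e+00, -1.78530388e-01]), 'joint_velocities': array([ 0.0002305 ,  0.00111312,  0.00028518, -0.00048301,  0.00039513,
       -0.00092564]), 'joint_torque': array([-5.45745443e-04, -4.40045428e+01, -1.76593530e+01,  6.32597599e-02,
        5.83207863e-02, -1.53719384e-04]), 'position': array([6.24653597e-01, 1.13151525e-04, 4.03768041e-01]), 'tool_rot': array([ 9.99999404e-01,  2.91740686e-05, -1.07331937e-03, -1.98596407e-04]), 'ft_force': array([-0.63864825, -0.78023837, -0.20563112]), 'moment': array([-0.01351687,  0.01879308,  0.00325936]), 'grip_width': 0.08713615520836965}
scene {'K': array([[520.66200828,   0.        , 327.57488609],
       [  0.        , 520.66200828, 240.03358722],
       [  0.        ,   0.        ,   1.        ]]), 'k1': -0.12133134801736918, 'R': array([[ 0.84931457, -0.52788026, -0.00268043],
       [-0.34998473, -0.55927996, -0.75147629],
       [ 0.39519039,  0.63917787, -0.65975465]]), 't': array([-0.58983911,  0.1636315 ,  0.86404356])}
side {'K': array([[501.49158129,   0.        , 314.87249615],
       [  0.        , 501.49158129, 241.1351954 ],
       [  0.        ,   0.        ,   1.        ]]), 'k1': -0.038987471227562506, 'R': array([[-0.96724339, -0.25248868,  0.02626211],
       [-0.10711905,  0.31217088, -0.94396761],
       [ 0.23014287, -0.9158596 , -0.32899157]]), 't': array([0.5152805 , 0.23696649, 0.55721969])}
wrist {'K': array([[382.03648101,   0.        , 320.21044058],
       [  0.        , 382.03648101, 249.86791423],
       [  0.        ,   0.        ,   1.        ]]), 'k1': -0.06704658410100352, 'R': array([[ 9.99998301e-01,  7.69332857e-04, -1.67544199e-03],
       [ 1.14994673e-03, -9.70606852e-01,  2.40667857e-01],
       [-1.44104179e-03, -2.40669375e-01, -9.70606087e-01]]), 't': array([-0.62388919, -0.028684  ,  0.39017285])}
```

View pics/scene0.png

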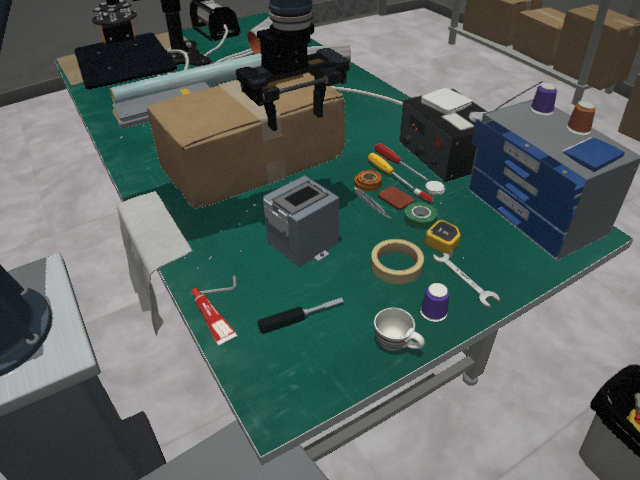

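View pics/side0.png

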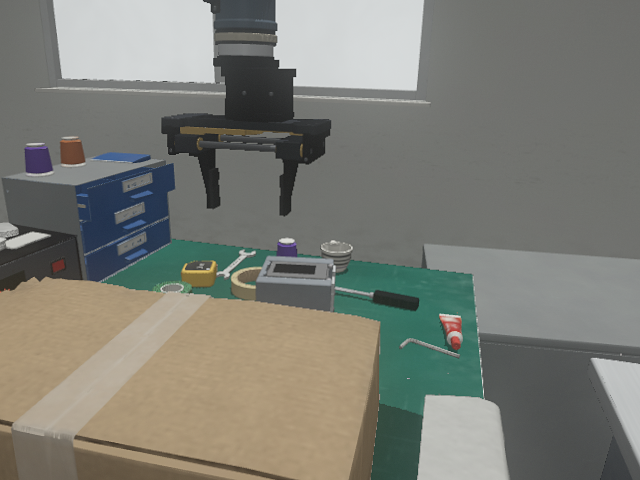

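View pics/wrist0.png

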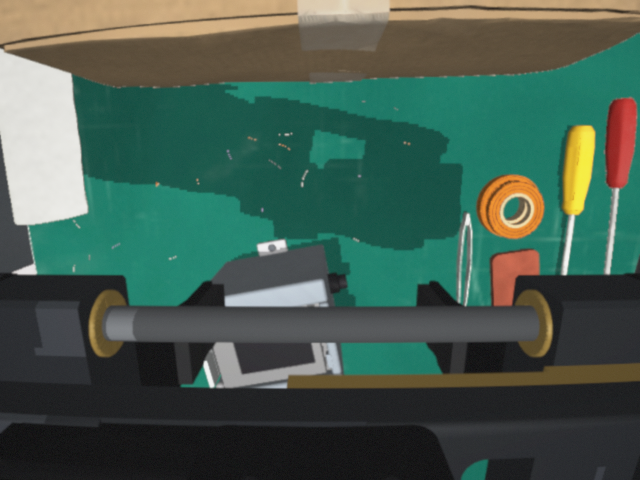

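```bash
python3 - <<'E'
from h import *
p,d,i=load('scene0')
c=p[140:370,150:480]
cv2.imwrite('pics/z1.png',cv2.resize(c[30:140,90:210],None,fx=6.6,fy=5.4,interpolation=cv2.INTER_CUBIC)[:,:,::-1])
cv2.imwrite('pics/z2.png',cv2.resize(p[270:360,230:460],None,fx=3.4,fy=3.4,interpolation=cv2.INTER_CUBIC)[:,:,::-1])
C=cloud(d,i)
np.save('pics/C0.npy',C)
for n,(u,v) in dict(boxtop=(302,196),tape=(397,247),mug=(395,320),thread=(436,290),handle=(282,319),bench=(240,270)).items(): print(n,C[v,u])
# box top pixels
m=(abs(C[...,2]-.115)<.006)&(C[...,0]>.3)&(C[...,0]<.9)&(abs(C[...,1])<.3)
m[:170]=0;m[250:]=0;m[:,:255]=0;m[:,345:]=0
print(m.sum()); P=C[m]; print(P.mean(0)); 
r=cv2.minAreaRect((P[:,:2]*1000).astype(np.float32)); print(r, cv2.boxPoints(r))
# tool handle dark on bench
hsv=cv2.cvtColor(p,cv2.COLOR_RGB2HSV)
m=(p.max(2)<60)&(C[...,2]>0.004)&(C[...,2]<.04); m[:290]=0;m[345:]=0;m[:,:250]=0;m[:,:310][:,0:0]=0;m[:,315:]=0
P=C[m];print(m.sum(),P.mean(0),P[:,2].max()); r=cv2.minAreaRect((P[:,:2]*1000).astype(np.float32)); print(r, cv2.boxPoints(r))
print('gray?',p[301,338],p[310,310],C[301,338],C[309,312])
m=(abs(C[...,2]-.011)<.008)&(hsv[...,1]<90); m[:285]=0;m[325:]=0;m[:,:302]=0;m[:,350:]=0
P=C[m];print(m.sum(),P.mean(0)); r=cv2.minAreaRect((P[:,:2]*1000).astype(np.float32)); print(r, cv2.boxPoints(r))
E
```

```text
boxtop [ 0.58802164 -0.08158424  0.11380748]
tape [ 0.7268617  -0.20419535  0.01313647]
mug [ 0.60475133 -0.35626675  0.02482267]
thread [ 0.68444999 -0.36070231  0.05598195]
handle [ 0.44860708 -0.25133443  0.02015353]
bench [ 0.44440396 -0.08791928  0.00062471]
1906
[ 0.58144011 -0.08674001  0.11387367]
((581.9725341796875, -83.1890640258789), (110.1885986328125, 102.70870208740234), 10.412235260009766) [[ 518.5042   -42.63752]
 [ 537.0667  -143.6549 ]
 [ 645.44086 -123.74061]
 [ 626.87836  -22.72322]]
637 [ 0.44794994 -0.24797966  0.01642204] 0.02320186673173922
((449.4820556640625, -245.62625122070312), (23.067066192626953, 80.92058563232422), 79.74254608154297) [[ 407.61462 -249.77061]
 [ 487.24188 -264.1803 ]
 [ 491.3495  -241.48189]
 [ 411.72223 -227.0722 ]]
gray? [156 154 158] [159 157 162] [ 0.55459432 -0.25971437  0.01068153] [ 0.50567073 -0.25309776  0.01272167]
191 [ 0.52550703 -0.25556055  0.01190153]
((523.6100463867188, -255.7274169921875), (11.649831771850586, 80.32951354980469), 84.87098693847656) [[ 483.08536 -257.93835]
 [ 563.0932  -265.1197 ]
 [ 564.13477 -253.51648]
 [ 484.1269  -246.33514]]
```

View pics/z1.png

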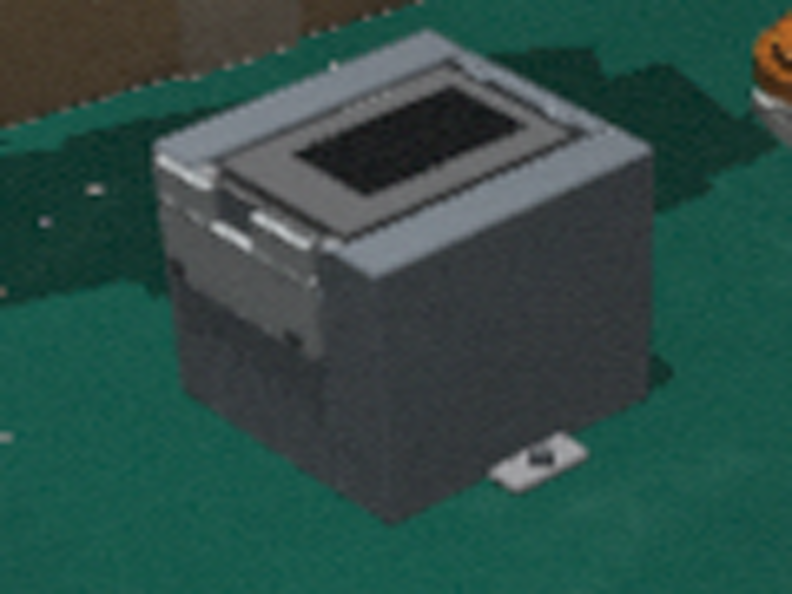

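View pics/z2.png

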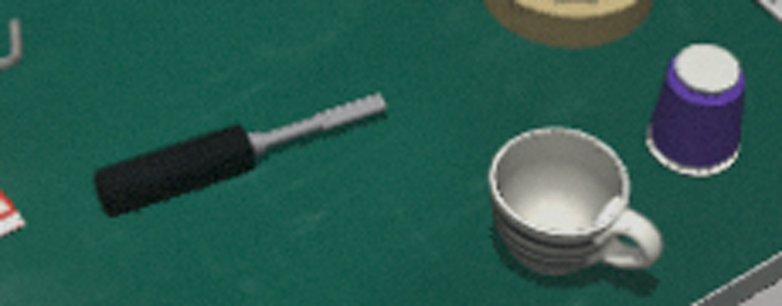

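```bash
python3 - <<'E'
from h import *
p,d,i=load('scene0')
for n in('scene0','side0','wrist0'):
    _,_,j=load(n); print(n,-j['R'].T@j['t'])
def full(x,y): return (240+x/6.6, 170+y/5.4)
# strip top features at z=.115
q={'stripL outer':(157,158),'notchL outer':(207,188),'notchR outer':(252,213),'stripR outer':(318,250),'boxcorner nearR':(372,278),'boxcorner nearL':(157,145),'farL':(430,30),'farR':(652,150)}
for k,v in q.items(): print(k, onz([full(*v)],i,.115)[0].round(4))
print('floor', onz([full(230,235)],i,.0985)[0])
E
python3 -c "
import cv2
p=cv2.imread('pics/scene0.png')
cv2.imwrite('pics/z3.png',cv2.resize(p[190:235,255:315],None,fx=13,fy=13,interpolation=cv2.INTER_CUBIC))"
```

```text
scene0 [ 0.21676577 -0.77212613  0.69144093]
side0 [0.39554514 0.56646346 0.39347691]
wrist0 [0.62448337 0.06654175 0.38456217]
stripL outer [ 0.5224 -0.0541  0.115 ]
notchL outer [ 0.5266 -0.0767  0.115 ]
notchR outer [ 0.5307 -0.0955  0.115 ]
stripR outer [ 0.5365 -0.1225  0.115 ]
boxcorner nearR [ 0.5417 -0.1429  0.115 ]
boxcorner nearL [ 0.5257 -0.0474  0.115 ]
farL [ 0.6259 -0.0278  0.115 ]
farR [ 0.6422 -0.124   0.115 ]
floor [ 0.52881663 -0.08363942  0.0985    ]
```

View pics/z3.png

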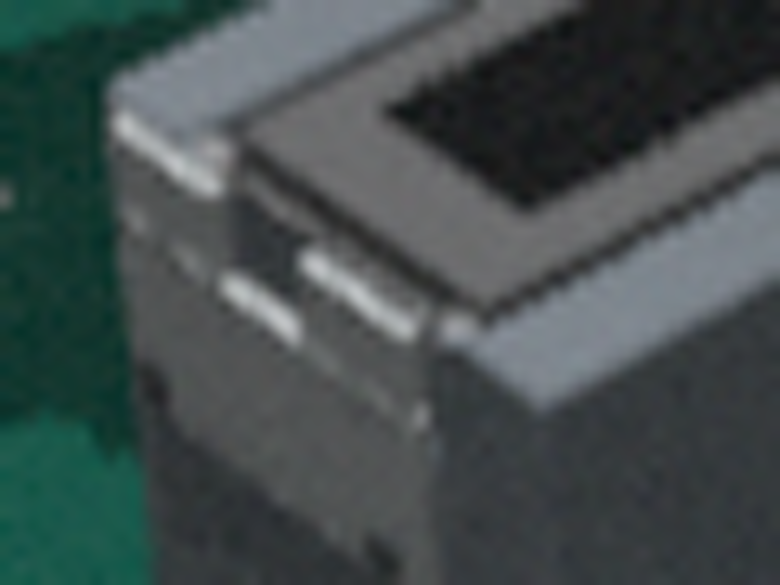

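```bash
python3 - <<'E'
from h import *
p,d,i=load('scene0')
f=lambda x,y:(255+x/13-.5,190+y/13-.5)
A=[onz([f(*v)],i,.115)[0] for v in [(116,138),(220,196),(300,272),(412,338)]]
F=[onz([f(*v)],i,.0985)[0] for v in [(222,292),(296,345)]]
for a in A+F: print(a.round(4))
cor=[onz([f(*v)],i,.115)[0] for v in [(540,408)]]+[onz([(240+x/6.6-.4,170+y/5.4-.4)],i,.115)[0] for x,y in[(430,30),(652,150)]]
print(cor)
e=A[3]-A[0]; print(np.linalg.norm(e),'yaw',np.degrees(np.arctan2(-e[0]*-1,-e[1]))) 
e2=cor[2]-cor[0]; print('side',np.linalg.norm(e2),np.degrees(np.arctan2(e2[1],e2[0])))
e3=cor[1]-cor[2]; print('far',np.linalg.norm(e3),np.degrees(np.arctan2(-e3[0],e3[1])))
u=(A[0]-A[3])/np.linalg.norm(e); m=(A[0]+A[3])/2
for a in A+F: print('along y',((a-m)@u*1000).round(1), 'off',((a-m)@np.array([u[1],-u[0],0])*1000).round(1))
E
```

```text
[ 0.5206 -0.0561  0.115 ]
[ 0.527  -0.0761  0.115 ]
[ 0.5284 -0.0974  0.115 ]
[ 0.5346 -0.1186  0.115 ]
[ 0.5258 -0.0763  0.0985]
[ 0.5291 -0.0926  0.0985]
[array([ 0.54204543, -0.14112277,  0.115     ]), array([ 0.62590404, -0.02614791,  0.115     ]), array([ 0.64225307, -0.12257044,  0.115     ])]
0.06405779539247006 yaw 12.59323167364826
side 0.10191054990996327 10.488908717335617
far 0.09779875475081463 9.62332577918624
along y 32.0 off 0.0
along y 11.1 off 1.8
along y -10.0 off -1.4
along y -32.0 off 0.0
along y 11.2 off 0.7
along y -5.5 off 0.3
```

```bash
cat >> h.py <<'E'
from scipy.spatial.transform import Rotation as Ro
from scipy.optimize import least_squares
def cur():
    o=status.get_obs(); return np.array(o['position']),Ro.from_quat(o['tool_rot'])
def down(yaw): # tool x at world yaw (deg), z down
    a=np.radians(yaw); x=np.array([np.cos(a),np.sin(a),0]); z=np.array([0,0,-1.]); return Ro.from_matrix(np.c_[x,np.cross(z,x),z])
def run(p,R,row,n):
    for _ in range(n):
        p=p+R.apply(np.array(row[:3])*.025); R=R*Ro.from_rotvec(np.radians(8)*np.array(row[3:]))
    return p,R
def plan(pt,Rt,n,p=None,R=None):
    if p is None: p,R=cur()
    def f(x):
        a,b=run(p,R,x,n); return np.r_[(a-pt)*10,(b.inv()*Rt).as_rotvec()]
    x0=np.r_[R.inv().apply(pt-p)/n/.025,(R.inv()*Rt).as_rotvec()/n/np.radians(8)]
    s=least_squares(f,x0); print('row x',n,':',s.x.round(3),'cost',s.cost, 'max',abs(s.x).max().round(2)); return s.x
def st():
    o=status.get_obs(); p,R=cur(); print('t',round(o['time'],2),'p',p.round(4),'R cols',R.as_matrix().round(3).tolist(),'F',o['ft_force'].round(1),'M',o['moment'].round(2),'w',round(o['grip_width'],4)); print('q',o['q'].round(3))
E
python3 - <<'E'
from h import *
st()
for n in (10,12,14,16,20): plan(np.array([.449,-.247,.30]),down(82.5),n)
E
```

```text
t 0.15 p [6.247e-01 1.000e-04 4.040e-01] R cols [[1.0, 0.0, -0.002], [0.0, -1.0, 0.0], [-0.002, -0.0, -1.0]] F [-0.4 -0.5  0.8] M [0.03 0.03 0.03] w 0.0872
q [-0.178  0.528  1.434 -0.     1.181 -0.179]
row x 10 : [-1.262e+00  3.970e-01  4.170e-01 -1.000e-03  1.000e-03 -1.031e+00] cost 8.313854456136479e-30 max 1.26
row x 12 : [-1.056e+00  3.180e-01  3.470e-01 -1.000e-03  1.000e-03 -8.590e-01] cost 7.686771700236043e-30 max 1.06
row x 14 : [-0.907  0.265  0.298 -0.001  0.001 -0.737] cost 7.118434769186979e-38 max 0.91
row x 16 : [-0.796  0.227  0.261 -0.001  0.001 -0.645] cost 6.409495758241207e-31 max 0.8
row x 20 : [-0.638  0.176  0.208 -0.001  0.    -0.516] cost 1.9875600463629563e-31 max 0.64
```

Call:
{"fn": "step_arm", "kwargs": {"steps": [[-1,-0.9,0.27,0.3,0,0,-0.74],[-1,-0.9,0.27,0.3,0,0,-0.74],[-1,-0.9,0.27,0.3,0,0,-0.74],[-1,-0.9,0.27,0.3,0,0,-0.74],[-1,-0.9,0.27,0.3,0,0,-0.74],[-1,-0.9,0.27,0.3,0,0,-0.74],[-1,-0.9,0.27,0.3,0,0,-0.74],[-1,-0.9,0.27,0.3,0,0,-0.74],[-1,-0.9,0.27,0.3,0,0,-0.74],[-1,-0.9,0.27,0.3,0,0,-0.74]]}}

```text
time: 1.15
position: [0.4608, -0.1547, 0.3294]
tool_rot: [0.868, 0.496, -0.0, -0.0]
ft_force: [0.1, -0.7, -0.3]
grip_width: 0.0871
```

```bash
python3 - <<'E'
from h import *
st(); snap('wrist','w1')
E
```

```text
t 1.15 p [ 0.4608 -0.1547  0.3294] R cols [[0.508, 0.861, -0.001], [0.861, -0.508, 0.0], [0.0, -0.001, -1.0]] F [ 0.1 -0.7 -0.3] M [ 0.08 -0.09 -0.02] w 0.0871
q [-0.554  0.46   1.851  0.     0.831 -1.592]
```

View pics/w1.png

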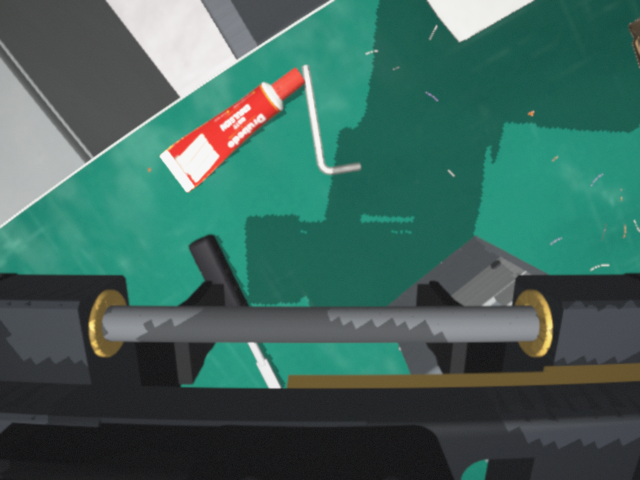

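```bash
python3 - <<'E'
from h import *
plan(np.array([.449,-.247,.27]),down(-97.5),20)
E
```

```text
row x 20 : [0.035 0.25  0.117 0.001 0.001 0.982] cost 2.378909898604443e-30 max 0.98
```

Call:
{"fn": "step_arm", "kwargs": {"steps": [[-1,0.04,0.25,0.12,0,0,0.98],[-1,0.04,0.25,0.12,0,0,0.98],[-1,0.04,0.25,0.12,0,0,0.98],[-1,0.04,0.25,0.12,0,0,0.98],[-1,0.04,0.25,0.12,0,0,0.98],[-1,0.04,0.25,0.12,0,0,0.98],[-1,0.04,0.25,0.12,0,0,0.98],[-1,0.04,0.25,0.12,0,0,0.98],[-1,0.04,0.25,0.12,0,0,0.98],[-1,0.04,0.25,0.12,0,0,0.98]]}}

```text
time: 2.2
position: [0.4937, -0.2033, 0.2995]
tool_rot: [0.985, -0.17, -0.0, -0.0]
ft_force: [-0.3, -0.0, -0.3]
grip_width: 0.087
```

Call:
{"fn": "step_arm", "kwargs": {"steps": [[-1,0.04,0.25,0.12,0,0,0.98],[-1,0.04,0.25,0.12,0,0,0.98],[-1,0.04,0.25,0.12,0,0,0.98],[-1,0.04,0.25,0.12,0,0,0.98],[-1,0.04,0.25,0.12,0,0,0.98],[-1,0.04,0.25,0.12,0,0,0.98],[-1,0.04,0.25,0.12,0,0,0.98],[-1,0.04,0.25,0.12,0,0,0.98],[-1,0.04,0.25,0.12,0,0,0.98],[-1,0.04,0.25,0.12,0,0,0.98]]}}

```text
time: 3.2
position: [0.4517, -0.2444, 0.2696]
tool_rot: [-0.656, 0.755, -0.0, 0.0]
ft_force: [1.2, -0.4, -0.3]
grip_width: 0.0873
```

```bash
python3 - <<'E'
from h import *
st(); snap('wrist','w2')
E
```

```text
t 3.2 p [ 0.4517 -0.2444  0.2696] R cols [[-0.139, -0.99, 0.0], [-0.99, 0.139, -0.0], [-0.0, -0.0, -1.0]] F [ 1.2 -0.4 -0.3] M [ 0.04  0.15 -0.02] w 0.0873
q [-0.714  0.592  1.827  0.     0.722  0.996]
```

View pics/w2.png

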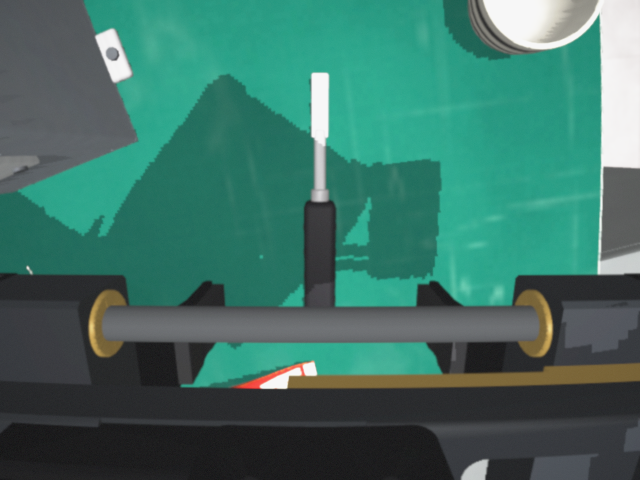

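```bash
python3 - <<'E'
from h import *
p,d,i=load('w2')
tip=onz([(320,73)],i,.0115)[0]; hf=onz([(320,201)],i,.02)[0]; hl=onz([(304.5,240)],i,.02)[0];hr=onz([(335,240)],i,.02)[0]
sh=onz([(319.5,190)],i,.0115)[0]
print(tip,hf,hl,hr,np.linalg.norm(hl-hr),sh)
mid=(hl+hr)/2; u=(tip-mid);u[2]=0;u/=np.linalg.norm(u); print('yaw',np.degrees(np.arctan2(u[1],u[0])))
pr=tip-.115*u; print('handle centre',pr,'from front',hf-.04*u)
R=down(-97.5)
c=pr.copy(); c[2]=.185
plan(c,Ro.from_matrix(down(np.degrees(np.arctan2(u[1],u[0]))-90).as_matrix()),8)
E
```

```text
[ 0.56341662 -0.25885907  0.0115    ] [ 0.48991835 -0.24862255  0.02      ] [ 0.46739953 -0.23582252  0.02      ] [ 0.46480524 -0.2544678   0.02      ] 0.0188249005059475 [ 0.49574804 -0.24911033  0.0115    ]
yaw -8.02152966484691
handle centre [ 0.44954182 -0.24281137  0.0115    ] from front [ 0.45030972 -0.24304075  0.02      ]
row x 8 : [-0.005  0.007  0.42   0.002  0.001 -0.003] cost 4.484056120198396e-21 max 0.42
```

Call:
{"fn": "step_arm", "kwargs": {"steps": [[-1,0,0.01,0.42,0,0,0],[-1,0,0.01,0.42,0,0,0],[-1,0,0.01,0.42,0,0,0],[-1,0,0.01,0.42,0,0,0],[-1,0,0.01,0.42,0,0,0],[-1,0,0.01,0.42,0,0,0],[-1,0,0.01,0.42,0,0,0],[-1,0,0.01,0.42,0,0,0],[-1,0,0,0,0,0,0],[1,0,0,0,0,0,0]], "squeeze": 55}}

```text
time: 4.25
position: [0.4497, -0.2441, 0.1854]
tool_rot: [-0.659, 0.752, 0.0, -0.0]
ft_force: [0.0, -0.6, -0.5]
grip_width: 0.084
```

Call:
{"fn": "step_arm", "kwargs": {"steps": [[1,0,0,0,0,0,0],[1,0,0,0,0,0,0],[1,0,0,0,0,0,0],[1,0,0,0,0,0,0],[1,0,0,0,0,0,0],[1,0,0,0,0,0,0],[1,0,0,0,0,0,0],[1,0,0,0,0,0,0],[1,0,0,0,0,0,0],[1,0,0,0,0,0,0]], "squeeze": 55}}

```text
time: 5.25
position: [0.4498, -0.2441, 0.1857]
tool_rot: [-0.659, 0.752, 0.0, -0.0]
ft_force: [-0.8, 0.2, 0.0]
grip_width: 0.02
```

```bash
python3 - <<'E'
from h import *
st()
E
```

```text
t 5.25 p [ 0.4498 -0.2441  0.1857] R cols [[-0.132, -0.991, -0.0], [-0.991, 0.132, 0.0], [-0.0, 0.0, -1.0]] F [-0.8  0.2  0. ] M [ 0.05  0.07 -0.02] w 0.02
q [-0.716  0.749  1.864 -0.     0.529  0.988]
```

```bash
python3 - <<'E'
import numpy as np
from scipy.optimize import least_squares
D=np.array([[.5285,1.4339,.62465,.0001,.4038],[.46,1.851,.4608,-.1547,.3294],[.592,1.827,.4517,-.2444,.2696],[.749,1.864,.4498,-.2441,.1857]])
r2=D[:,2]**2+D[:,3]**2
def f(x):
    c0,L1,L2,dl,c1,off=x
    r=np.sqrt(r2-off**2)
    return np.r_[c0+L1*np.sin(D[:,0])+L2*np.sin(D[:,0]+D[:,1]+dl)-r, c1+L1*np.cos(D[:,0])+L2*np.cos(D[:,0]+D[:,1]+dl)-D[:,4]]*1000
for dl in(-.8,-.3,0,.3):
    s=least_squares(f,[0,.4,.4,dl,.1,.11]);print(s.x.round(4),s.cost)
    x=s.x
    for q3 in (2.2,2.44):
      pass
E
```

```text
[-0.0008  0.5886  0.4077  0.2827  0.1501 -0.1126] 0.011110721482849759
[-0.0008  0.5886  0.4077  0.2827  0.1501  0.1126] 0.011110721482846754
[-0.0008  0.5886  0.4077  0.2827  0.1501  0.1126] 0.011110721482845302
[-0.0008  0.5886  0.4077  0.2827  0.1501  0.1126] 0.011110721482851369
```

```bash
cat >> h.py <<'E'
def pose(b_yaw,tilt,pitch=0):
    """tool orientation with handle fwd at yaw b_yaw(deg); hand leaning forward by tilt deg"""
    return down(b_yaw-90)*Ro.from_euler('x',-tilt,degrees=True)
E
python3 - <<'E'
from h import *
p,R=cur(); M=R.as_matrix(); b=-M[:,1]; yaw=np.degrees(np.arctan2(b[1],b[0])); print(yaw)
H=np.array([p[0],p[1],.010]); Rt=pose(yaw,20); pt=H-Rt.as_matrix()[:,2]*.1775
print(Rt.as_matrix(),pt); plan(pt,Rt,6)
E
```

```text
-7.601039753715104
[[-1.32274378e-01 -9.31435673e-01 -3.39014860e-01]
 [-9.91213140e-01  1.24297257e-01  4.52405017e-02]
 [-2.77555756e-17  3.42020143e-01 -9.39692621e-01]] [ 0.50995562 -0.2521019   0.17679544]
row x 6 : [ 0.    -0.411  0.    -0.417  0.     0.   ] cost 8.054071415350658e-18 max 0.42
```

Call:
{"fn": "step_arm", "kwargs": {"steps": [[-0.05,0,0,0,0,0,0],[-0.05,0,0,0,0,0,0],[-0.05,0,0,0,0,0,0],[-0.05,0,0,0,0,0,0],[-0.05,0,-0.41,0,-0.42,0,0],[-0.05,0,-0.41,0,-0.42,0,0],[-0.05,0,-0.41,0,-0.42,0,0],[-0.05,0,-0.41,0,-0.42,0,0],[-0.05,0,-0.41,0,-0.42,0,0],[-0.05,0,-0.41,0,-0.42,0,0]]}}

```text
time: 6.25
position: [0.5102, -0.2521, 0.1768]
tool_rot: [-0.648, 0.741, 0.132, -0.116]
ft_force: [-0.1, 0.2, -0.5]
grip_width: 0.046
```

Call:
{"fn": "step_arm", "kwargs": {"steps": [[-0.05,0,0,0,0,0,0],[-0.05,0,0,0,0,0,0],[1,0,0,0,0,0,0],[1,0,0,0,0,0,0],[1,0,0,0,0,0,0],[1,0,0,0,0,0,0],[1,0,0,0,0,0,0],[1,0,0,0,0,0,0],[1,0,0,0,0,0,0],[1,0,0,0,0,0,0]], "squeeze": 55}}

```text
time: 7.25
position: [0.5097, -0.2521, 0.1769]
tool_rot: [-0.649, 0.741, 0.132, -0.115]
ft_force: [-0.8, -1.1, 2.7]
grip_width: 0.0197
```

```bash
python3 - <<'E'
from h import *
st(); snap('wrist','w3'); snap('scene','s3')
E
```

```text
t 7.25 p [ 0.5097 -0.2521  0.1769] R cols [[-0.132, -0.93, -0.342], [-0.991, 0.124, 0.045], [0.0, 0.345, -0.939]] F [-0.8 -1.1  2.7] M [-0.03  0.08  0.01] w 0.0197
q [-0.62   0.839  1.612 -0.192  1.013  1.211]
```

View pics/w3.png

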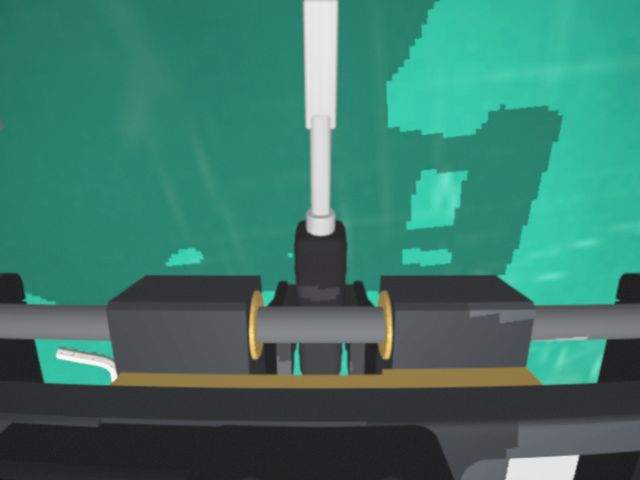

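View pics/s3.png

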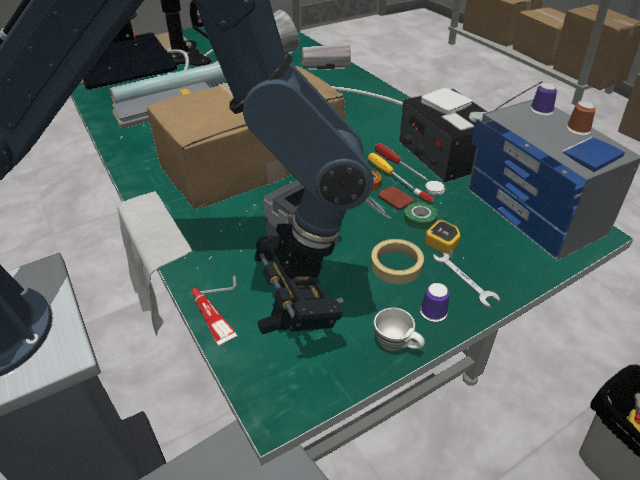

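```bash
cat >> h.py <<'E'
NT=np.array([.5276,-.0857]); BY=10.3
def tipframe():
    z=np.load('tip.npz'); return z['t']
def tcp_for(tip,yaw,lift,g):
    """lift: blade pitch up deg. orientation of hand tilt=20-lift (tilt g at horizontal)"""
    R=pose(yaw,g-lift); return np.array(tip)-R.apply(tipframe()),R
E
python3 - <<'E'
from h import *
p,R=cur(); tip=np.array([.5632,-.2592,.010]); t=R.inv().apply(tip-p); print('tip in tool',t)
H=R.inv().apply(np.array([.4498,-.2441,.01])-p); print(H)
t2=H+.115*R.inv().apply(np.array([np.cos(np.radians(-7.6)),np.sin(np.radians(-7.6)),0])); print(t2)
t=(t+t2)/2; np.savez('tip.npz',t=t)
b=np.array([np.cos(np.radians(BY)),np.sin(np.radians(BY)),0])
M=R.as_matrix(); z=M[:,2]; g=np.degrees(np.arctan2(-z[:2]@np.array([.991,-.132]),-z[2])); print('tilt',g)
np.savez('g.npz',g=g)
pt,Rt=tcp_for(np.r_[NT,.1035]-.025*b,BY,0,g); print(pt)
up=np.array([0,0,.03]); print('lift in tool',R.inv().apply(up)/.025)
plan(pt,Rt,14,p+up,R)
E
```

```text
tip in tool [-9.96742713e-05 -1.08247840e-01  1.38069530e-01]
[-7.89340609e-05 -8.72627394e-04  1.77542726e-01]
[-6.91030603e-05 -1.08810134e-01  1.37862824e-01]
tilt 20.179806433635207
[ 0.44961951 -0.09995723  0.27043604]
lift in tool [ 1.50325236e-04  4.14051166e-01 -1.12630440e+00]
row x 14 : [-0.439  0.219 -0.113  0.     0.055 -0.15 ] cost 2.4960653932366198e-31 max 0.44
```

Call:
{"fn": "step_arm", "kwargs": {"steps": [[1,0,0.14,-0.38,0,0,0],[1,0,0.14,-0.38,0,0,0],[1,0,0.14,-0.38,0,0,0],[1,-0.44,0.26,-0.1,0,0.055,-0.15],[1,-0.44,0.26,-0.1,0,0.055,-0.15],[1,-0.44,0.26,-0.1,0,0.055,-0.15],[1,-0.44,0.26,-0.1,0,0.055,-0.15],[1,-0.44,0.26,-0.1,0,0.055,-0.15],[1,-0.44,0.26,-0.1,0,0.055,-0.15],[1,-0.44,0.26,-0.1,0,0.055,-0.15]]}}

```text
time: 8.35
position: [0.4778, -0.1718, 0.2396]
tool_rot: [0.705, -0.687, -0.122, 0.125]
ft_force: [-0.3, 0.3, -0.6]
grip_width: 0.0192
```

Call:
{"fn": "step_arm", "kwargs": {"steps": [[1,-0.44,0.26,-0.1,0,0.055,-0.15],[1,-0.44,0.26,-0.1,0,0.055,-0.15],[1,-0.44,0.26,-0.1,0,0.055,-0.15],[1,-0.44,0.26,-0.1,0,0.055,-0.15],[1,-0.44,0.26,-0.1,0,0.055,-0.15],[1,-0.44,0.26,-0.1,0,0.055,-0.15],[1,-0.44,0.26,-0.1,0,0.055,-0.15],[1,0,0,0,0,0,0],[1,0,0,0,0,0,0],[1,0,0,0,0,0,0]]}}

```text
time: 9.35
position: [0.4353, -0.1, 0.2714]
tool_rot: [0.756, -0.631, -0.112, 0.134]
ft_force: [-0.0, -1.4, -1.0]
grip_width: 0.019
```

```bash
python3 - <<'E'
from h import *
st(); p,R=cur(); print('tip est',p+R.apply(tipframe())); snap('wrist','w4'); snap('scene','s4'); snap('side','d4')
p,_,_=load('s4'); cv2.imwrite('pics/s4z.png',cv2.resize(p[160:280,220:350],None,fx=6,fy=5,interpolation=cv2.INTER_CUBIC)[:,:,::-1])
E
```

```text
t 9.35 p [ 0.4353 -0.1     0.2714] R cols [[0.179, -0.924, -0.338], [-0.984, -0.168, -0.062], [0.001, 0.344, -0.939]] F [-0.  -1.4 -1. ] M [ 0.09 -0.15 -0.  ] w 0.019
q [-0.422  0.58   1.9   -0.239  0.969  1.136]
tip est [ 0.48889686 -0.09029599  0.10451561]
```

View pics/s4z.png

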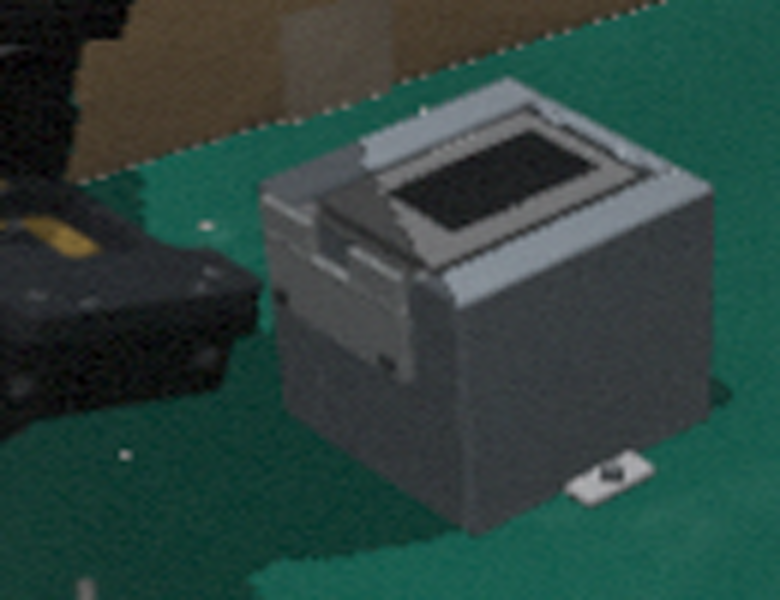

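View pics/w4.png

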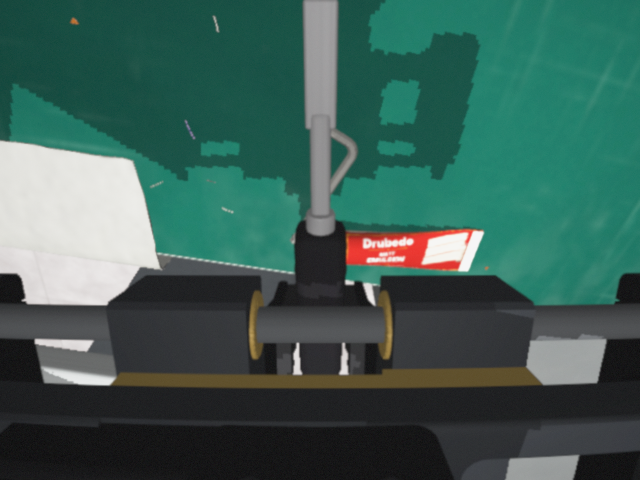

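View pics/d4.png

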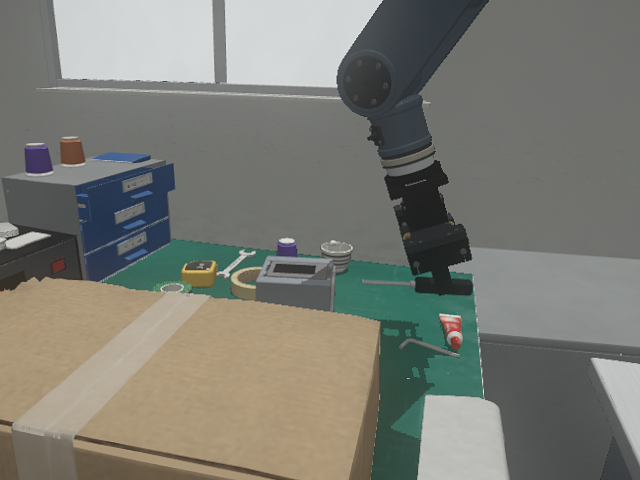

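```bash
python3 - <<'E'
from h import *
p,d,i=load('d4'); P,R=cur(); t=P+R.apply(tipframe()); bd=R.apply([0,-1,0]); 
b=np.array([np.cos(np.radians(BY)),np.sin(np.radians(BY)),0])
print(proj([t,t-.037*b,t-.075*b, np.r_[NT,.115]-.004*0],i))
cv2.imwrite('pics/d4z.png',cv2.resize(p[240:310,250:410],None,fx=5,fy=5,interpolation=cv2.INTER_CUBIC)[:,:,::-1])
# box top corners in side: near-left (+y) corner 
print(proj([[.6259,-.0265,.115],[.5237,-.0455,.115],[.542,-.1415,.115]],i))
E
```

```text
[[362.47608665 281.59336639]
 [388.41903056 282.9876782 ]
 [415.18880719 284.41802128]
 [335.51980831 272.60049731]]
[[256.28306017 279.82162121]
 [331.96886402 283.87567337]
 [334.17390105 258.10193164]]
```

View pics/d4z.png

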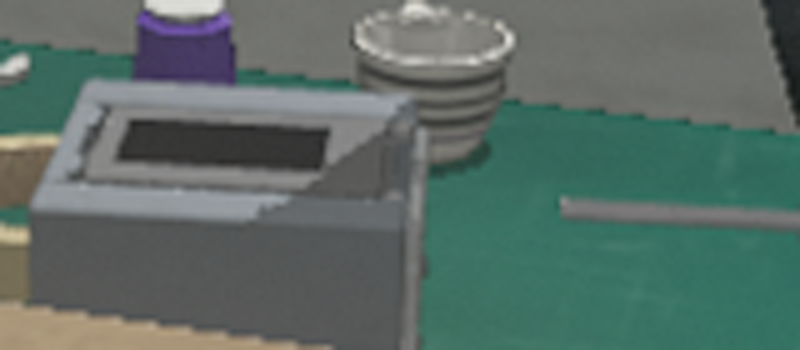

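Call:
{"fn": "step_arm", "kwargs": {"steps": [[1,0.05,-0.02,0.05,0,0,0],[1,0.05,-0.02,0.05,0,0,0],[1,0,-0.225,-0.083,0,0,0],[1,0,-0.225,-0.083,0,0,0],[1,0,-0.225,-0.083,0,0,0],[1,0,-0.225,-0.083,0,0,0],[1,0,-0.225,-0.083,0,0,0],[1,0,0,0,0,0,0],[1,0,0,0,0,0,0],[1,0,0,0,0,0,0]]}}

```text
time: 10.5
position: [0.4646, -0.0966, 0.2687]
tool_rot: [0.756, -0.631, -0.112, 0.134]
ft_force: [-0.5, 0.3, -1.4]
grip_width: 0.0192
```

```bash
cat >> h.py <<'E'
def tipbox():
    p,R=cur(); t=p+R.apply(tipframe()); a=np.radians(BY); d=t[:2]-NT
    print('tip',t.round(4),'beyond strip face mm',(1000*(d@[np.cos(a),np.sin(a)])).round(2),'lat',(1000*(d@[-np.sin(a),np.cos(a)])).round(2))
E
python3 - <<'E'
from h import *
st(); tipbox(); snap('side','d5');snap('scene','s5')
p,_,_=load('d5');cv2.imwrite('pics/d5z.png',cv2.resize(p[240:310,250:410],None,fx=5,fy=5,interpolation=cv2.INTER_CUBIC)[:,:,::-1])
p,_,_=load('s5'); cv2.imwrite('pics/s5z.png',cv2.resize(p[180:240,240:320],None,fx=10,fy=10,interpolation=cv2.INTER_CUBIC)[:,:,::-1])
E
```

```text
t 10.5 p [ 0.4646 -0.0966  0.2687] R cols [[0.179, -0.923, -0.34], [-0.984, -0.168, -0.061], [-0.0, 0.345, -0.939]] F [-0.5  0.3 -1.4] M [ 0.05 -0.11  0.03] w 0.0192
q [-0.392  0.608  1.83  -0.221  1.015  1.146]
tip [ 0.5179 -0.0868  0.1018] beyond strip face mm -9.73 lat 0.67
```

View pics/d5z.png

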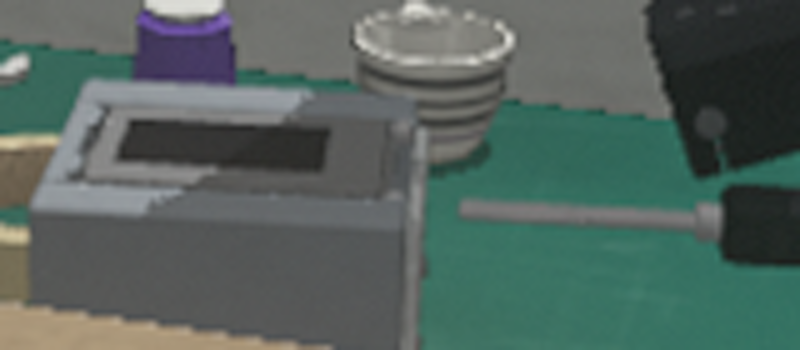

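View pics/s5z.png

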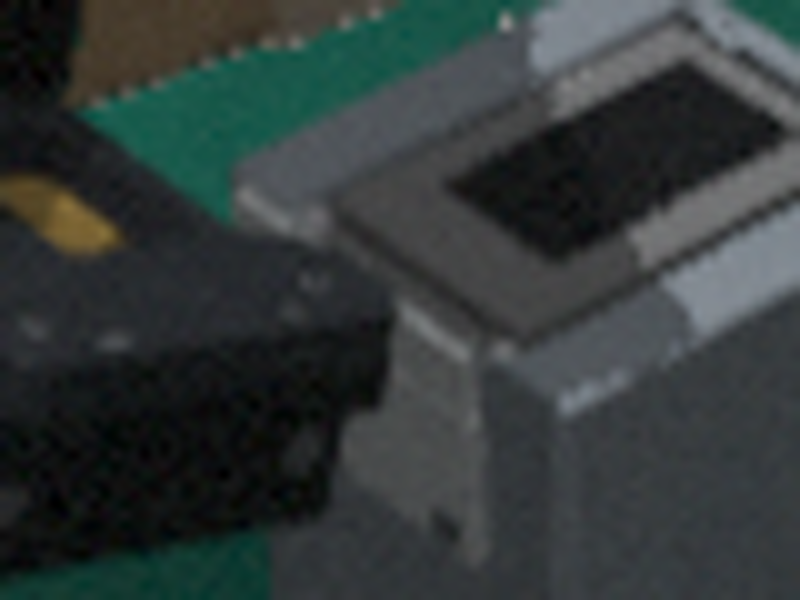

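Call:
{"fn": "step_arm", "kwargs": {"steps": [[1,0.02,-0.094,-0.034,0,0,0],[1,0,-0.094,-0.034,0,0,0],[1,0,-0.094,-0.034,0,0,0],[1,0,-0.094,-0.034,0,0,0],[1,0,-0.094,-0.034,0,0,0],[1,0,-0.094,-0.034,0,0,0],[1,0,-0.094,-0.034,0,0,0],[1,0,0,0,0,0,0],[1,0,0,0,0,0,0],[1,0,0,0,0,0,0]]}}

```text
time: 11.6
position: [0.482, -0.094, 0.2687]
tool_rot: [0.756, -0.631, -0.112, 0.134]
ft_force: [-0.9, -0.6, -0.3]
grip_width: 0.0194
```

```bash
python3 - <<'E'
from h import *
st(); tipbox()
E
```

```text
t 11.6 p [ 0.482  -0.094   0.2687] R cols [[0.179, -0.924, -0.339], [-0.984, -0.168, -0.061], [-0.0, 0.345, -0.939]] F [-0.9 -0.6 -0.3] M [ 0.08 -0.15  0.02] w 0.0194
q [-0.374  0.622  1.788 -0.211  1.044  1.152]
tip [ 0.5354 -0.0842  0.1017] beyond strip face mm 7.94 lat 0.06
```

Call:
{"fn": "step_arm", "kwargs": {"steps": [[1,0,-0.109,-0.04,0,0,0],[1,0,-0.109,-0.04,0,0,0],[1,0,-0.109,-0.04,0,0,0],[1,0,-0.109,-0.04,0,0,0],[1,0,-0.109,-0.04,0,0,0],[1,0,-0.109,-0.04,0,0,0],[1,0,-0.109,-0.04,0,0,0],[1,0,-0.109,-0.04,0,0,0],[1,0,0,0,0,0,0],[1,0,0,0,0,0,0]]}}

```text
time: 12.6
position: [0.505, -0.0899, 0.2687]
tool_rot: [0.756, -0.631, -0.112, 0.134]
ft_force: [0.3, -0.8, -1.5]
grip_width: 0.0196
```

```bash
python3 - <<'E'
from h import *
st(); tipbox(); snap('side','d6')
p,_,_=load('d6');cv2.imwrite('pics/d6z.png',cv2.resize(p[240:310,250:410],None,fx=5,fy=5,interpolation=cv2.INTER_CUBIC)[:,:,::-1])
E
```

```text
t 12.6 p [ 0.505  -0.0899  0.2687] R cols [[0.179, -0.924, -0.339], [-0.984, -0.168, -0.061], [-0.0, 0.345, -0.939]] F [ 0.3 -0.8 -1.5] M [ 0.02 -0.09  0.  ] w 0.0196
q [-0.351  0.641  1.733 -0.199  1.083  1.161]
tip [ 0.5584 -0.08    0.1017] beyond strip face mm 31.3 lat 0.05
```

View pics/d6z.png

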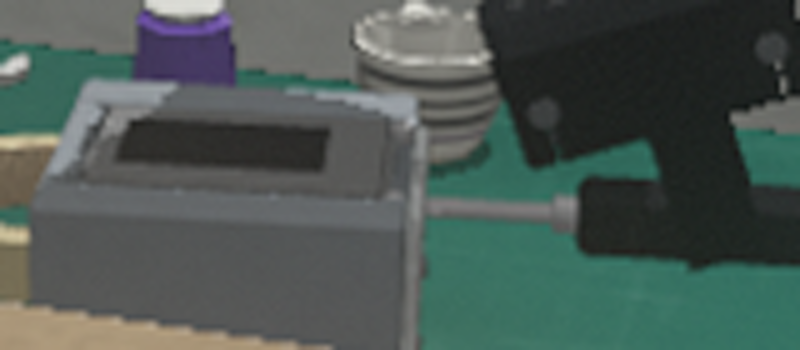

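```bash
cat >> h.py <<'E'
def lever(th,zf=.0985,ins=None,n=10):
    """target: blade pitched up th deg, underside resting at fulcrum (strip face, z=zf) ; ins = blade length beyond fulcrum"""
    g=float(np.load('g.npz')['g']); a=np.radians(BY); b=np.array([np.cos(a),np.sin(a),0]); t=np.radians(th)
    F=np.r_[NT,zf]; d=b*np.cos(t)+np.array([0,0,np.sin(t)]); nrm=-b*np.sin(t)+np.array([0,0,np.cos(t)])
    tip=F+ins*d+.0015*nrm
    pt,R=tcp_for(tip,BY,th,g); print(pt); return plan(pt,R,n)
E
python3 - <<'E'
from h import *
for n in(6,8,10): lever(10,ins=.0313,n=n)
lever(18,ins=.0313,n=10)
E
```

```text
[ 0.47657835 -0.09505798  0.26038789]
row x 6 : [0.    0.169 0.106 0.208 0.    0.   ] cost 4.402970244901399e-20 max 0.21
[ 0.47657835 -0.09505798  0.26038789]
row x 8 : [0.    0.127 0.079 0.156 0.    0.   ] cost 3.740094804735392e-20 max 0.16
[ 0.47657835 -0.09505798  0.26038789]
row x 10 : [0.    0.102 0.063 0.125 0.    0.   ] cost 3.0669418219440844e-20 max 0.12
[ 0.45490768 -0.09899621  0.25159313]
row x 10 : [ 0.     0.185  0.11   0.225  0.    -0.   ] cost 3.298928825769613e-20 max 0.22
```

Call:
{"fn": "step_arm", "kwargs": {"steps": [[1,0,0.127,0.079,0.156,0,0],[1,0,0.127,0.079,0.156,0,0],[1,0,0.127,0.079,0.156,0,0],[1,0,0.127,0.079,0.156,0,0],[1,0,0.127,0.079,0.156,0,0],[1,0,0.127,0.079,0.156,0,0],[1,0,0.127,0.079,0.156,0,0],[1,0,0.127,0.079,0.156,0,0],[1,0,0,0,0,0,0],[1,0,0,0,0,0,0]], "squeeze": 60}}

```text
time: 13.65
position: [0.4763, -0.0951, 0.2605]
tool_rot: [0.765, -0.638, -0.057, 0.068]
ft_force: [-0.3, -0.1, -0.3]
grip_width: 0.0195
```

```bash
python3 - <<'E'
from h import *
st(); tipbox();  snap('side','d7')
p,_,_=load('d7');cv2.imwrite('pics/d7z.png',cv2.resize(p[240:310,250:410],None,fx=5,fy=5,interpolation=cv2.INTER_CUBIC)[:,:,::-1])
lever(20,ins=.0313,n=8)
E
```

```text
t 13.65 p [ 0.4763 -0.0951  0.2605] R cols [[0.178, -0.968, -0.175], [-0.984, -0.176, -0.031], [-0.0, 0.178, -0.984]] F [-0.3 -0.1 -0.3] M [ 0.05  0.23 -0.02] w 0.0195
q [-0.402  0.606  1.852 -0.131  0.838  1.084]
tip [ 0.5573 -0.0802  0.1054] beyond strip face mm 30.17 lat 0.08
[ 0.44969519 -0.09994347  0.24892085]
row x 8 : [ 0.     0.129  0.071  0.157  0.    -0.   ] cost 5.583175449211727e-19 max 0.16
```

View pics/d7z.png

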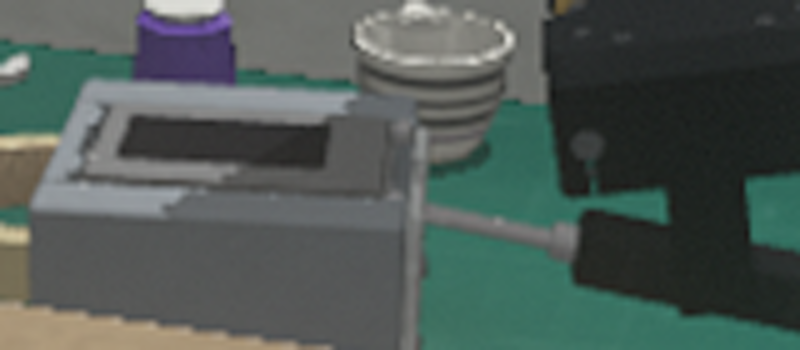

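Call:
{"fn": "step_arm", "kwargs": {"steps": [[1,0,0.129,0.071,0.157,0,0],[1,0,0.129,0.071,0.157,0,0],[1,0,0.129,0.071,0.157,0,0],[1,0,0.129,0.071,0.157,0,0],[1,0,0.129,0.071,0.157,0,0],[1,0,0.129,0.071,0.157,0,0],[1,0,0.129,0.071,0.157,0,0],[1,0,0.129,0.071,0.157,0,0],[1,0,0,0,0,0,0],[1,0,0,0,0,0,0]]}}

```text
time: 14.7
position: [0.4501, -0.0999, 0.2489]
tool_rot: [0.768, -0.641, -0.001, 0.001]
ft_force: [-0.7, 0.7, -1.0]
grip_width: 0.0191
```

```bash
python3 - <<'E'
from h import *
st(); tipbox();  snap('side','d8')
p,_,_=load('d8');cv2.imwrite('pics/d8z.png',cv2.resize(p[240:310,250:410],None,fx=5,fy=5,interpolation=cv2.INTER_CUBIC)[:,:,::-1])
lever(26,ins=.0313,n=8)
E
```

```text
t 14.7 p [ 0.4501 -0.0999  0.2489] R cols [[0.179, -0.984, -0.003], [-0.984, -0.179, -0.0], [-0.0, 0.003, -1.0]] F [-0.7  0.7 -1. ] M [0.03 0.29 0.05] w 0.0191
q [-0.461  0.592  1.968 -0.003  0.584  0.932]
tip [ 0.5564 -0.0804  0.1106] beyond strip face mm 29.27 lat 0.04
[ 0.43465217 -0.10267725  0.23981858]
row x 8 : [0.    0.08  0.042 0.094 0.    0.   ] cost 1.7323883384128888e-20 max 0.09
```

View pics/d8z.png

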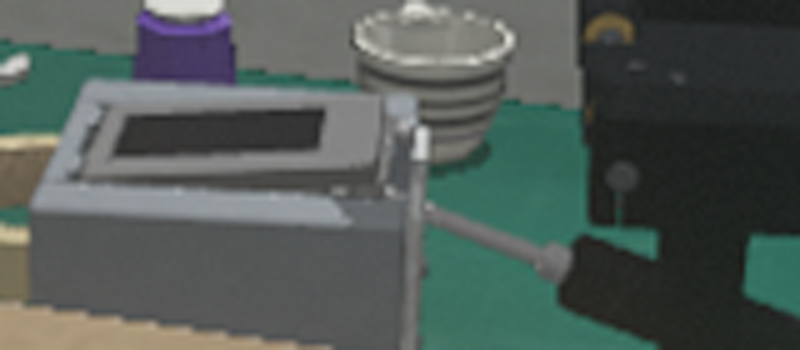

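```bash
python3 - <<'E'
from h import *
x=lever(4,zf=.0993,ins=.0313,n=9)
p,R=run(*cur(),x,9); a=np.radians(BY); b=np.array([np.cos(a),np.sin(a),0])
d=b*np.cos(np.radians(4))+[0,0,np.sin(np.radians(4))]
plan(p-.05*d,R,10,p,R)
E
```

```text
[ 0.49350713 -0.09198149  0.26572322]
row x 9 : [ 0.    -0.186 -0.099 -0.222  0.     0.   ] cost 1.329222646064971e-19 max 0.22
row x 10 : [0.    0.188 0.069 0.    0.    0.   ] cost 4.1600086798764294e-30 max 0.19
```

Call:
{"fn": "step_arm", "kwargs": {"steps": [[1,0,-0.186,-0.099,-0.222,0,0],[1,0,-0.186,-0.099,-0.222,0,0],[1,0,-0.186,-0.099,-0.222,0,0],[1,0,-0.186,-0.099,-0.222,0,0],[1,0,-0.186,-0.099,-0.222,0,0],[1,0,-0.186,-0.099,-0.222,0,0],[1,0,-0.186,-0.099,-0.222,0,0],[1,0,-0.186,-0.099,-0.222,0,0],[1,0,-0.186,-0.099,-0.222,0,0],[1,0,0,0,0,0,0]]}}

```text
time: 15.75
position: [0.4948, -0.092, 0.2658]
tool_rot: [0.76, -0.634, -0.089, 0.107]
ft_force: [-0.5, -0.0, -0.8]
grip_width: 0.0193
```

```bash
python3 - <<'E'
from h import *
st(); tipbox();  snap('side','d9')
p,_,_=load('d9');cv2.imwrite('pics/d9z.png',cv2.resize(p[240:310,250:410],None,fx=5,fy=5,interpolation=cv2.INTER_CUBIC)[:,:,::-1])
E
```

```text
t 15.75 p [ 0.4948 -0.092   0.2658] R cols [[0.179, -0.946, -0.271], [-0.984, -0.172, -0.051], [0.001, 0.276, -0.961]] F [-0.5 -0.  -0.8] M [ 0.08 -0.16 -0.  ] w 0.0193
q [-0.37   0.626  1.778 -0.175  0.984  1.136]
tip [ 0.56   -0.0802  0.1033] beyond strip face mm 32.88 lat -0.38
```

View pics/d9z.png

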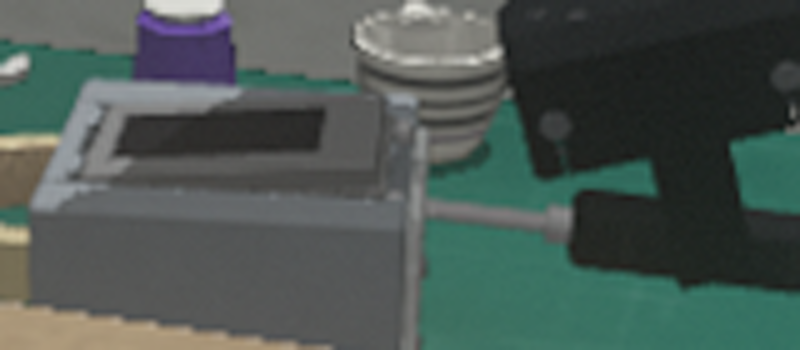

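Call:
{"fn": "step_arm", "kwargs": {"steps": [[1,0,0.225,0.083,0,0,0],[1,0,0.225,0.083,0,0,0],[1,0,0.225,0.083,0,0,0],[1,0,0.225,0.083,0,0,0],[1,0,0.225,0.083,0,0,0],[1,0,0.225,0.083,0,0,0],[1,0,0.225,0.083,0,0,0],[1,0,0.225,0.083,0,0,0],[1,0,0.225,0.083,0,0,0],[1,0,0.225,0.083,0,0,0]]}}

```text
time: 16.8
position: [0.4343, -0.1028, 0.2613]
tool_rot: [0.76, -0.634, -0.09, 0.108]
ft_force: [-0.0, -0.5, -0.7]
grip_width: 0.0195
```

```bash
python3 - <<'E'
from h import *
st(); tipbox();  snap('side','d10'); snap('scene','s10')
p,_,i=load('d10');cv2.imwrite('pics/d10z.png',cv2.resize(p[240:320,250:470],None,fx=3.6,fy=5,interpolation=cv2.INTER_CUBIC)[:,:,::-1])
P,R=cur(); t=P+R.apply(tipframe()); a=np.radians(BY); b=np.array([np.cos(a),np.sin(a),0]); d=b*np.cos(np.radians(4))+[0,0,np.sin(np.radians(4))]
print(proj([t,t-.037*d,t-.075*d,t-.155*d],i))
E
```

```text
t 16.8 p [ 0.4343 -0.1028  0.2613] R cols [[0.179, -0.945, -0.273], [-0.984, -0.172, -0.049], [-0.0, 0.277, -0.961]] F [-0.  -0.5 -0.7] M [ 0.05 -0.07 -0.03] w 0.0195
q [-0.438  0.588  1.924 -0.211  0.872  1.109]
tip [ 0.4992 -0.0909  0.0986] beyond strip face mm -28.89 lat -0.03
[[355.53700594 284.34478981]
 [381.11484097 287.37626899]
 [407.44718235 290.48884097]
 [463.01519199 297.029086  ]]
```

View pics/d10z.png

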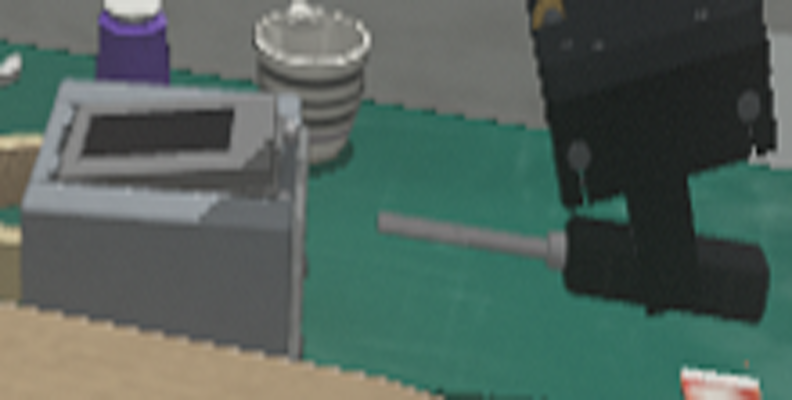

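View pics/s10.png

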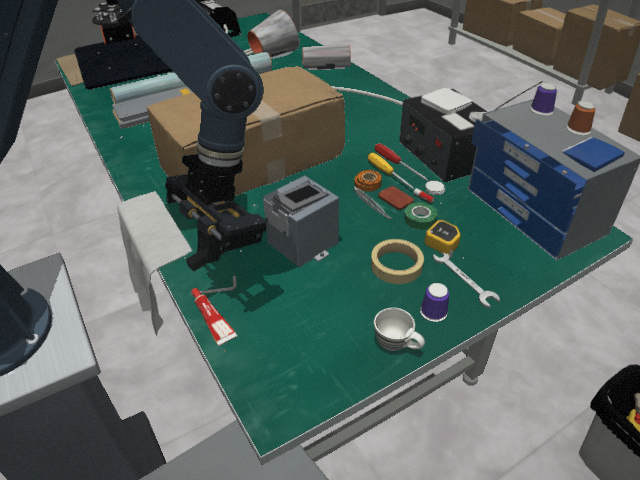

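```bash
python3 - <<'E'
from h import *
g=float(np.load('g.npz')['g'])
pA,RA=tcp_for([.465,-.20,.09],-2,0,g); x=plan(pA,RA,9)
p,R=run(*cur(),x,9)
pB,RB=tcp_for([.5632,-.2592,.035],-7.6,0,g); x=plan(pB,RB,7,p,R); p,R=run(p,R,x,7)
pC,RC=tcp_for([.5632,-.2592,.0105],-7.6,0,g); x=plan(pC,RC,4,p,R);print(pC)
E
```

```text
row x 9 : [ 0.416  0.126  0.06  -0.055 -0.052  0.162] cost 5.4335808082076995e-18 max 0.42
row x 7 : [ 0.264 -0.658  0.093  0.    -0.034  0.094] cost 1.7443179914949825e-18 max 0.66
row x 4 : [-0.    -0.085  0.23  -0.     0.    -0.   ] cost 8.778388686517021e-31 max 0.23
[ 0.50939254 -0.25210569  0.17743604]
```

Call:
{"fn": "step_arm", "kwargs": {"steps": [[1,0.416,0.126,0.06,-0.055,-0.052,0.162],[1,0.416,0.126,0.06,-0.055,-0.052,0.162],[1,0.416,0.126,0.06,-0.055,-0.052,0.162],[1,0.416,0.126,0.06,-0.055,-0.052,0.162],[1,0.416,0.126,0.06,-0.055,-0.052,0.162],[1,0.416,0.126,0.06,-0.055,-0.052,0.162],[1,0.416,0.126,0.06,-0.055,-0.052,0.162],[1,0.416,0.126,0.06,-0.055,-0.052,0.162],[1,0.416,0.126,0.06,-0.055,-0.052,0.162],[1,0,0,0,0,0,0]]}}

```text
time: 17.9
position: [0.4115, -0.1998, 0.2571]
tool_rot: [-0.683, 0.709, 0.125, -0.121]
ft_force: [0.2, 0.1, -1.1]
grip_width: 0.0198
```

Call:
{"fn": "step_arm", "kwargs": {"steps": [[1,0.264,-0.658,0.093,0,-0.034,0.094],[1,0.264,-0.658,0.093,0,-0.034,0.094],[1,0.264,-0.658,0.093,0,-0.034,0.094],[1,0.264,-0.658,0.093,0,-0.034,0.094],[1,0.264,-0.658,0.093,0,-0.034,0.094],[1,0.264,-0.658,0.093,0,-0.034,0.094],[1,0.264,-0.658,0.093,0,-0.034,0.094],[1,0,0,0,0,0,0],[1,0,0,0,0,0,0],[1,0,0,0,0,0,0]]}}

```text
time: 18.9
position: [0.5096, -0.2515, 0.2025]
tool_rot: [-0.649, 0.74, 0.132, -0.116]
ft_force: [1.0, 0.6, -0.3]
grip_width: 0.0193
```

```bash
python3 - <<'E'
from h import *
g=float(np.load('g.npz')['g'])
st(); tipbox()
p,R=cur(); t=p+R.apply(tipframe())
pC,RC=tcp_for([t[0],t[1],.0105],-7.6,0,g); x=plan(pC,RC,6)
E
```

```text
t 18.9 p [ 0.5096 -0.2515  0.2025] R cols [[-0.131, -0.931, -0.342], [-0.991, 0.123, 0.045], [0.0, 0.345, -0.939]] F [ 1.   0.6 -0.3] M [ 0.   -0.19 -0.03] w 0.0193
q [-0.619  0.797  1.61  -0.187  1.056  1.202]
tip [ 0.5634 -0.2586  0.0356] beyond strip face mm 4.33 lat -176.53
row x 6 : [ 0.    -0.058  0.157 -0.    -0.001  0.001] cost 9.129057388559182e-25 max 0.16
```

Call:
{"fn": "step_arm", "kwargs": {"steps": [[1,0,-0.058,0.157,0,0,0],[1,0,-0.058,0.157,0,0,0],[1,0,-0.058,0.157,0,0,0],[1,0,-0.058,0.157,0,0,0],[1,0,-0.058,0.157,0,0,0],[1,0,-0.058,0.157,0,0,0],[1,0,0,0,0,0,0],[-0.3,0,0,0,0,0,0],[-0.3,0,0,0,0,0,0],[-0.3,0,0,0,0,0,0]]}}

```text
time: 19.9
position: [0.5105, -0.2523, 0.1772]
tool_rot: [-0.649, 0.741, 0.131, -0.115]
ft_force: [-0.3, -0.2, -0.6]
grip_width: 0.0359
```

```bash
python3 - <<'E'
from h import *
st(); tipbox()
E
```

```text
t 19.9 p [ 0.5105 -0.2523  0.1772] R cols [[-0.131, -0.931, -0.34], [-0.991, 0.124, 0.044], [0.001, 0.343, -0.939]] F [-0.3 -0.2 -0.6] M [ 0.07 -0.05 -0.01] w 0.0359
q [-0.62   0.838  1.611 -0.192  1.012  1.212]
tip [ 0.5645 -0.2596  0.0104] beyond strip face mm 5.24 lat -177.75
```

```bash
python3 - <<'E'
from h import *
p,R=cur(); M=R.as_matrix()
p1=p-M[:,2]*.08
print(p1)
plan(np.array([.475,-.103,.35]),pose(BY,0),12,p1,R)
E
```

```text
[ 0.53769421 -0.2558459   0.2523428 ]
row x 12 : [-0.519  0.263 -0.278  0.208  0.032 -0.184] cost 8.162651712262692e-31 max 0.52
```

Call:
{"fn": "step_arm", "kwargs": {"steps": [[-1,0,0,0,0,0,0],[-1,0,0,-0.8,0,0,0],[-1,0,0,-0.8,0,0,0],[-1,0,0,-0.8,0,0,0],[-1,0,0,-0.8,0,0,0],[-1,-0.519,0.263,-0.278,0.208,0.032,-0.184],[-1,-0.519,0.263,-0.278,0.208,0.032,-0.184],[-1,-0.519,0.263,-0.278,0.208,0.032,-0.184],[-1,-0.519,0.263,-0.278,0.208,0.032,-0.184],[-1,-0.519,0.263,-0.278,0.208,0.032,-0.184]]}}

```text
time: 20.9
position: [0.5207, -0.1881, 0.2958]
tool_rot: [0.704, -0.703, -0.076, 0.067]
ft_force: [-0.1, 0.1, 0.5]
grip_width: 0.0865
```

Call:
{"fn": "step_arm", "kwargs": {"steps": [[-1,-0.519,0.263,-0.278,0.208,0.032,-0.184],[-1,-0.519,0.263,-0.278,0.208,0.032,-0.184],[-1,-0.519,0.263,-0.278,0.208,0.032,-0.184],[-1,-0.519,0.263,-0.278,0.208,0.032,-0.184],[-1,-0.519,0.263,-0.278,0.208,0.032,-0.184],[-1,-0.519,0.263,-0.278,0.208,0.032,-0.184],[-1,-0.519,0.263,-0.278,0.208,0.032,-0.184],[-1,0,0,0,0,0,0],[-1,0,0,0,0,0,0],[-1,0,0,0,0,0,0]]}}

```text
time: 21.9
position: [0.4753, -0.1035, 0.3499]
tool_rot: [0.768, -0.641, 0.001, -0.0]
ft_force: [-0.8, -0.4, -0.0]
grip_width: 0.0874
```

```bash
python3 - <<'E'
from h import *
st(); snap('wrist','w11'); snap('scene','s11'); snap('side','d11')
p,_,_=load('d11');cv2.imwrite('pics/d11z.png',cv2.resize(p[240:310,250:410],None,fx=5,fy=5,interpolation=cv2.INTER_CUBIC)[:,:,::-1])
E
```

```text
t 21.9 p [ 0.4753 -0.1035  0.3499] R cols [[0.178, -0.984, 0.001], [-0.984, -0.178, -0.001], [0.001, -0.001, -1.0]] F [-0.8 -0.4 -0. ] M [ 0.09  0.15 -0.03] w 0.0874
q [-0.445  0.426  1.832 -0.     0.882  0.947]
```

View pics/w11.png

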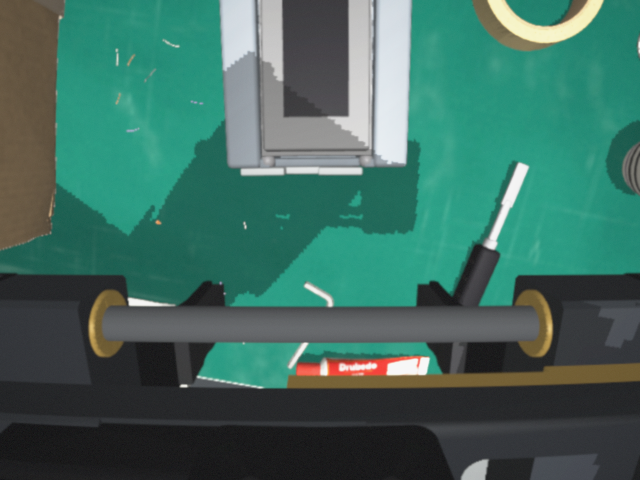

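View pics/s11.png

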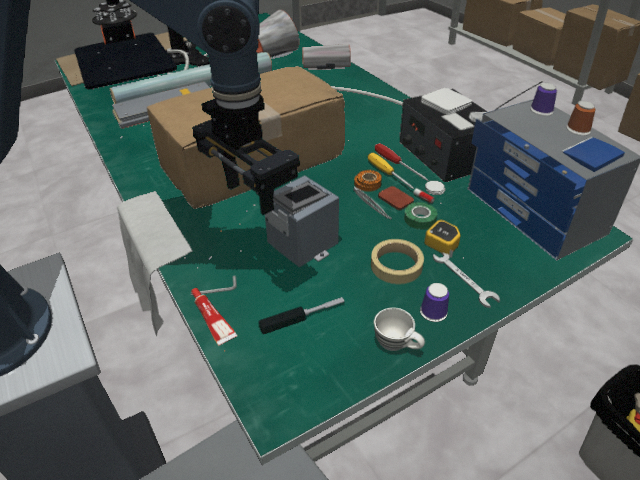

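View pics/d11z.png

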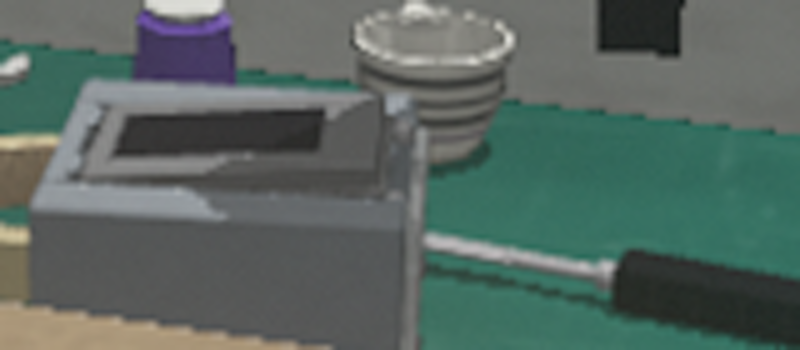

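```bash
python3 - <<'E'
from h import *
p,d,i=load('w11')
cv2.imwrite('pics/w11z.png',cv2.resize(p[60:190,215:415],None,fx=4,fy=4,interpolation=cv2.INTER_CUBIC)[:,:,::-1])
C=cloud(d,i)
for v in (150,130,100,60,20):
  print(v,[ (u,C[v,u].round(4).tolist()) for u in (245,270,315,365,390)])
for v in (158,161,164,171): print(v,[C[v,u].round(4).tolist() for u in (250,280,315,350)])
E
```

```text
150 [(245, [0.5355, -0.0501, 0.1162]), (270, [0.538, -0.0644, 0.1228]), (315, [0.5422, -0.0879, 0.1228]), (365, [0.547, -0.1141, 0.1213]), (390, [0.5497, -0.1282, 0.1154])]
130 [(245, [0.546, -0.0487, 0.1164]), (270, [0.5481, -0.0629, 0.1227]), (315, [0.5522, -0.0861, 0.1236]), (365, [0.5569, -0.1117, 0.1238]), (390, [0.5602, -0.126, 0.1148])]
100 [(245, [0.5614, -0.0463, 0.1158]), (270, [0.5631, -0.0604, 0.1216]), (315, [0.567, -0.0834, 0.1228]), (365, [0.5719, -0.1089, 0.1216]), (390, [0.5754, -0.1227, 0.1151])]
60 [(245, [0.5814, -0.0435, 0.1162]), (270, [0.583, -0.0569, 0.1192]), (315, [0.5868, -0.0798, 0.1201]), (365, [0.5917, -0.1052, 0.1191]), (390, [0.5951, -0.1184, 0.1154])]
20 [(245, [0.6006, -0.0407, 0.1169]), (270, [0.6024, -0.0537, 0.1183]), (315, [0.6066, -0.0763, 0.1174]), (365, [0.6112, -0.1014, 0.1178]), (390, [0.6146, -0.1143, 0.1151])]
158 [[0.5317, -0.0531, 0.1144], [0.5335, -0.0649, 0.0688], [0.5378, -0.0882, 0.0902], [0.5417, -0.1095, 0.089]]
161 [[0.5301, -0.0534, 0.1151], [0.5322, -0.0673, 0.0894], [0.5361, -0.0886, 0.0902], [0.5399, -0.1097, 0.0903]]
164 [[0.5285, -0.0536, 0.1146], [0.5304, -0.0676, 0.0903], [0.5343, -0.0889, 0.0899], [0.5381, -0.1101, 0.0895]]
171 [[0.5247, -0.0541, 0.1145], [0.5276, -0.0706, 0.1141], [0.5305, -0.0897, 0.1], [0.5346, -0.1089, 0.1142]]
```

View pics/w11z.png

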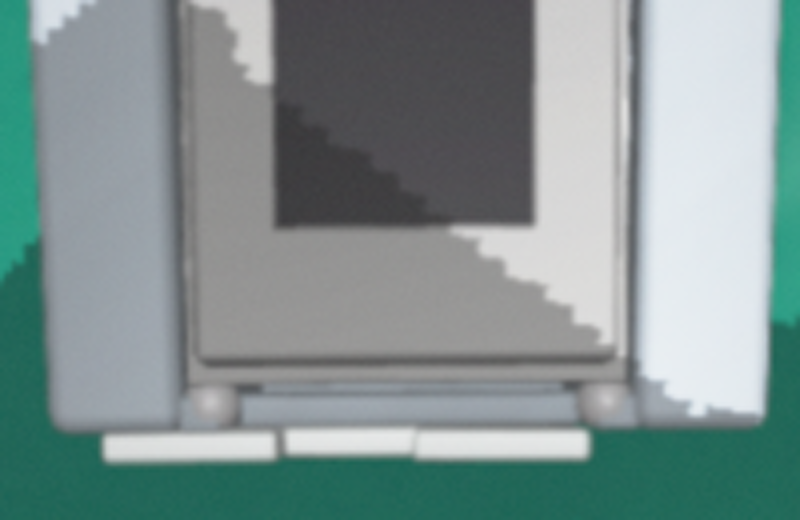

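```bash
python3 - <<'E'
from h import *
p,d,i=load('w11'); f=lambda x,y:(215+x/4-.4,60+y/4-.4)
P=onz([f(198,358),f(615,358)],i,.1235); print(P,np.linalg.norm(P[0]-P[1]))
B=onz([f(50,420),f(770,415)],i,.115); print(B,np.linalg.norm(B[0]-B[1]))
W=onz([f(186,330),f(630,330)],i,.118); print('bead',W.mean(0),np.linalg.norm(W[0]-W[1]))
N=onz([f(280,460),f(415,456)],i,.107); print('notch',N.mean(0),np.linalg.norm(N[0]-N[1]))
for a in (P,B,W):
  e=a[0]-a[1]; print('yaw',np.degrees(np.arctan2(-e[0],e[1])), a.mean(0))
# slope of cover from depth
C=cloud(d,i); m=np.zeros(d.shape,bool); m[5:145,268:362]=1; Q=C[m]; 
b=np.array([np.cos(np.radians(BY)),np.sin(np.radians(BY))]); s=Q[:,:2]@b; c=np.polyfit(s,Q[:,2],1); print('slope deg',np.degrees(np.arctan(c[0])), 'z at near edge',np.polyval(c,P.mean(0)[:2]@b))
E
```

```text
[[ 0.53789    -0.06139252  0.1235    ]
 [ 0.54770889 -0.11546978  0.1235    ]] 0.054961450360082625
[[ 0.52596822 -0.04112987  0.115     ]
 [ 0.54448077 -0.13921688  0.115     ]] 0.09981871683122148
bead [ 0.5465535  -0.08790662  0.118     ] 0.05986634880081251
notch [ 0.52764304 -0.0823537   0.107     ] 0.01947108909825508
yaw 10.291159279076668 [ 0.54279944 -0.08843115  0.1235    ]
yaw 10.688052765287823 [ 0.5352245  -0.09017338  0.115     ]
yaw 10.29219167874514 [ 0.5465535  -0.08790662  0.118     ]
slope deg -10.724647175463272 z at near edge 0.128635488615741
```

```bash
python3 - <<'E'
from h import *
a=np.radians(10.4); b=np.array([np.cos(a),np.sin(a),0]); N=np.array([.5428,-.0884,.1235])
G=N+.0095*b; G[2]=.1170
R=pose(10.4,6); pt=G-R.as_matrix()[:,2]*.182; print(pt)
ph=pt+[0,0,.025]
x=plan(ph,R,6); p,Rr=run(*cur(),x,6); plan(pt,R,5,p,Rr)
E
```

```text
[ 0.57085557 -0.08325084  0.29800298]
row x 6 : [-0.02  -0.659  0.149 -0.126 -0.    -0.003] cost 1.3552889828351507e-19 max 0.66
row x 5 : [-0.    -0.021  0.199  0.    -0.     0.   ] cost 3.116443915668398e-30 max 0.2
```

Call:
{"fn": "step_arm", "kwargs": {"steps": [[-1,-0.02,-0.659,0.149,-0.126,0,0],[-1,-0.02,-0.659,0.149,-0.126,0,0],[-1,-0.02,-0.659,0.149,-0.126,0,0],[-1,-0.02,-0.659,0.149,-0.126,0,0],[-1,-0.02,-0.659,0.149,-0.126,0,0],[-1,-0.02,-0.659,0.149,-0.126,0,0],[-1,0,0,0,0,0,0],[-1,0,0,0,0,0,0],[-1,0,0,0,0,0,0],[-1,0,0,0,0,0,0]]}}

```text
time: 23.05
position: [0.5698, -0.0829, 0.3235]
tool_rot: [0.766, -0.64, -0.034, 0.04]
ft_force: [0.9, 0.3, 0.6]
grip_width: 0.0869
```

```bash
python3 - <<'E'
from h import *
st(); plan(np.array([ 0.57085557,-0.08325084,0.29800298]),pose(10.4,6),6)
snap('side','d12')
p,_,_=load('d12');cv2.imwrite('pics/d12z.png',cv2.resize(p[200:310,250:410],None,fx=5,fy=5,interpolation=cv2.INTER_CUBIC)[:,:,::-1])
E
```

```text
t 23.05 p [ 0.5698 -0.0829  0.3235] R cols [[0.178, -0.979, -0.103], [-0.984, -0.177, -0.019], [0.0, 0.105, -0.994]] F [0.9 0.3 0.6] M [0.09 0.06 0.02] w 0.0869
q [-0.327  0.582  1.603 -0.059  1.048  1.096]
row x 6 : [ 0.004 -0.024  0.168  0.001  0.    -0.003] cost 8.681178914284757e-25 max 0.17
```

View pics/d12z.png

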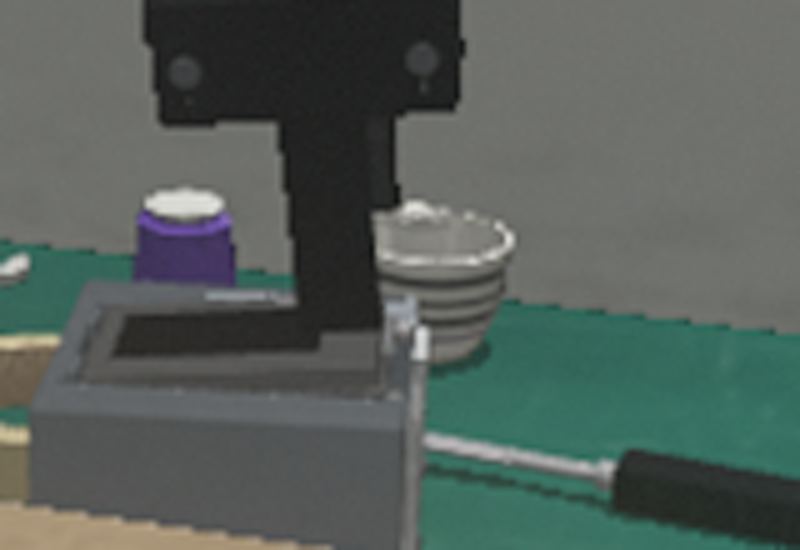

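Call:
{"fn": "step_arm", "kwargs": {"steps": [[-1,0,-0.024,0.168,0,0,0],[-1,0,-0.024,0.168,0,0,0],[-1,0,-0.024,0.168,0,0,0],[-1,0,-0.024,0.168,0,0,0],[-1,0,-0.024,0.168,0,0,0],[-1,0,-0.024,0.168,0,0,0],[-1,0,0,0,0,0,0],[-1,0,0,0,0,0,0],[-1,0,0,0,0,0,0],[-1,0,0,0,0,0,0]], "squeeze": 25}}

```text
time: 24.1
position: [0.5714, -0.0825, 0.2978]
tool_rot: [0.767, -0.64, -0.033, 0.04]
ft_force: [0.3, -0.7, -0.1]
grip_width: 0.0867
```

```bash
python3 - <<'E'
from h import *
st(); p,R=cur(); print('tips',p+R.apply([0,0,.182]))
snap('side','d13');snap('scene','s13')
p,_,_=load('d13');cv2.imwrite('pics/d13z.png',cv2.resize(p[200:310,250:410],None,fx=5,fy=5,interpolation=cv2.INTER_CUBIC)[:,:,::-1])
E
```

```text
t 24.1 p [ 0.5714 -0.0825  0.2978] R cols [[0.179, -0.979, -0.103], [-0.984, -0.178, -0.019], [0.0, 0.105, -0.995]] F [ 0.3 -0.7 -0.1] M [0.01 0.05 0.03] w 0.0867
q [-0.326  0.621  1.618 -0.061  0.996  1.101]
tips [ 0.55266316 -0.08600717  0.11679891]
```

View pics/d13z.png

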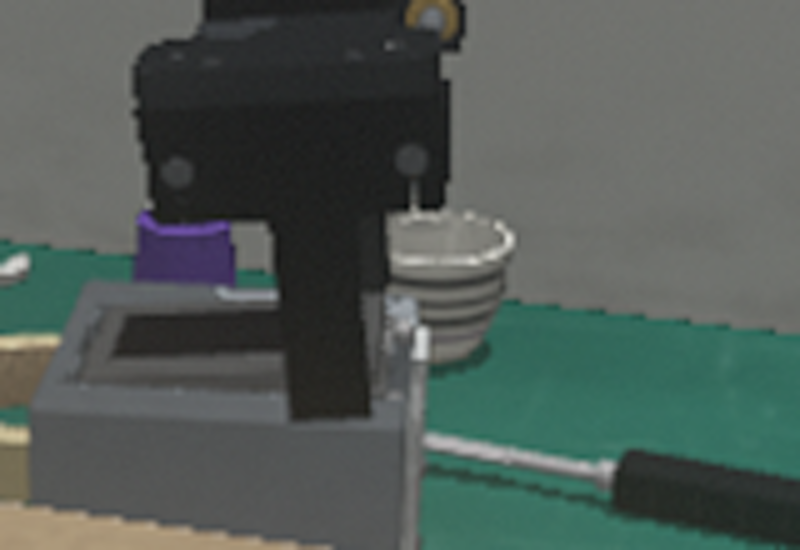

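Call:
{"fn": "step_arm", "kwargs": {"steps": [[1,0,0,0,0,0,0],[1,0,0,0,0,0,0],[1,0,0,0,0,0,0],[1,0,0,0,0,0,0],[1,0,0,0,0,0,0],[1,0,0,0,0,0,0],[1,0,0,0,0,0,0],[1,0,0,0,0,0,0],[1,0,0,0,0,0,0],[1,0,0,0,0,0,0]], "squeeze": 25}}

```text
time: 25.2
position: [0.5714, -0.0829, 0.298]
tool_rot: [0.767, -0.64, -0.033, 0.041]
ft_force: [-1.4, -3.3, 1.0]
grip_width: 0.0555
```

```bash
python3 - <<'E'
from h import *
st(); p,R=cur()
# rotate about far bead: axis point = near edge + 87mm along b (from bead near), z ~.106
a=np.radians(10.4); b=np.array([np.cos(a),np.sin(a),0]); N=np.array([.5428,-.0884,.1235])
F=N+.087*b; F[2]=.107
th=np.degrees(.006/.087); ax=np.cross(b,[0,0,1]); print(ax)
# raising near end: near is at -b ; rotation moving -b dir upward
rot=Ro.from_rotvec(np.radians(th)*(-np.cross([0,0,1],-b)*1))
for s in(1,-1):
    rot=Ro.from_rotvec(s*np.radians(th)*np.cross(b,[0,0,1])); pn=F+rot.apply(p-F); print(s,rot.apply(-b*.087)); 
    if rot.apply(-b)[2]>0: T=(pn,rot*R)
x=plan(*T,6); q=run(p,R,x,6); plan(q[0]-.006*b,q[1],4,*q)
E
```

```text
t 25.2 p [ 0.5714 -0.0829  0.298 ] R cols [[0.179, -0.979, -0.103], [-0.984, -0.178, -0.02], [0.001, 0.105, -0.995]] F [-1.4 -3.3  1. ] M [-0.62  0.25  0.14] w 0.0555
q [-0.326  0.621  1.617 -0.062  0.996  1.101]
[ 0.18051915 -0.98357147  0.        ]
1 [-0.0853673  -0.01566783 -0.00599524]
-1 [-0.0853673  -0.01566783  0.00599524]
row x 6 : [-0.    -0.085 -0.035 -0.082  0.    -0.   ] cost 1.3822308662371552e-20 max 0.08
row x 4 : [0.    0.059 0.01  0.    0.    0.   ] cost 6.162975822039155e-31 max 0.06
```

Call:
{"fn": "step_arm", "kwargs": {"steps": [[1,0,-0.085,-0.035,-0.082,0,0],[1,0,-0.085,-0.035,-0.082,0,0],[1,0,-0.085,-0.035,-0.082,0,0],[1,0,-0.085,-0.035,-0.082,0,0],[1,0,-0.085,-0.035,-0.082,0,0],[1,0,-0.085,-0.035,-0.082,0,0],[1,0,0,0,0,0,0],[1,0,0,0,0,0,0],[1,0,0,0,0,0,0],[1,0,0,0,0,0,0]]}}

```text
time: 26.2
position: [0.5846, -0.0802, 0.3015]
tool_rot: [0.765, -0.638, -0.056, 0.067]
ft_force: [-0.7, -4.7, -0.8]
grip_width: 0.055
```

```bash
python3 - <<'E'
from h import *
st(); snap('side','d14');snap('wrist','w14')
p,_,_=load('d14');cv2.imwrite('pics/d14z.png',cv2.resize(p[200:310,250:410],None,fx=5,fy=5,interpolation=cv2.INTER_CUBIC)[:,:,::-1])
E
```

```text
t 26.2 p [ 0.5846 -0.0802  0.3015] R cols [[0.179, -0.969, -0.171], [-0.984, -0.176, -0.032], [0.001, 0.174, -0.985]] F [-0.7 -4.7 -0.8] M [-0.89  0.16 -0.  ] w 0.055
q [-0.308  0.64   1.561 -0.092  1.096  1.132]
```

View pics/d14z.png

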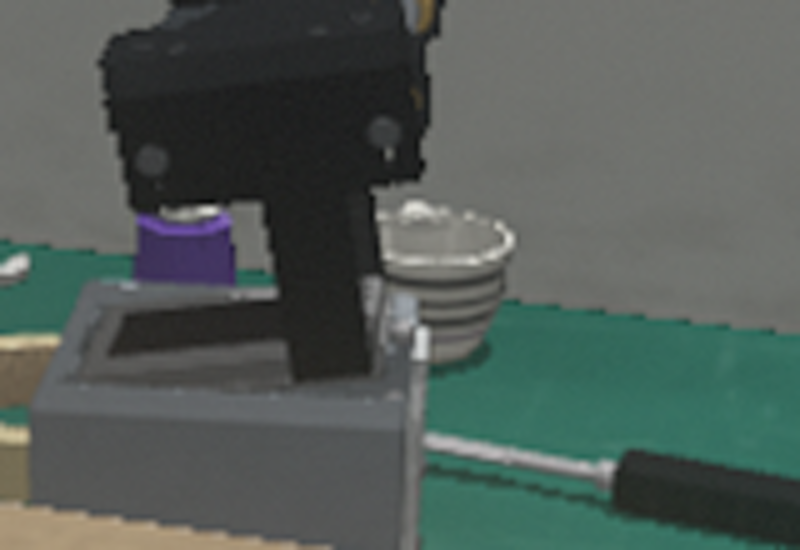

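View pics/w14.png

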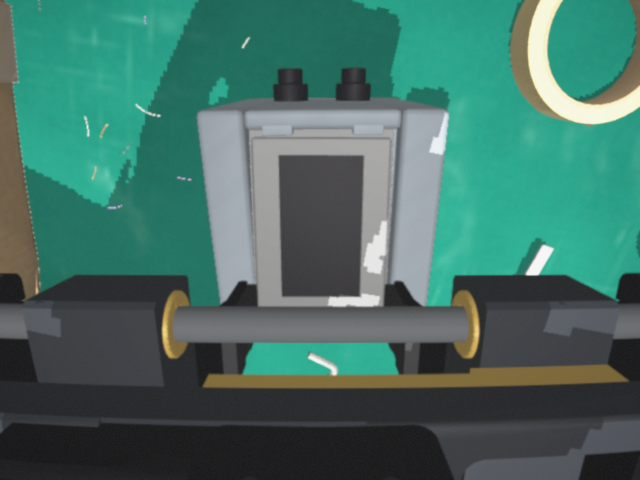

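Call:
{"fn": "step_arm", "kwargs": {"steps": [[1,0.01,0.047,0.008,0,0,0],[1,0.01,0.047,0.008,0,0,0],[1,0,0.047,0.008,0,0,0],[1,0,0.047,0.008,0,0,0],[1,0,0.047,0.008,0,0,0],[1,0,0,0,0,0,0],[1,0,0,0,0,0,0],[1,0,0,0,0,0,0],[1,0,0,0,0,0,0],[1,0,0,0,0,0,0]]}}

```text
time: 27.3
position: [0.5786, -0.0816, 0.3014]
tool_rot: [0.765, -0.638, -0.056, 0.067]
ft_force: [0.6, -1.3, 0.2]
grip_width: 0.0555
```

```bash
python3 - <<'E'
from h import *
st(); snap('wrist','w15')
p,_,_=load('w15');cv2.imwrite('pics/w15z.png',cv2.resize(p[80:320,190:460],None,fx=2.9,fy=2.5,interpolation=cv2.INTER_CUBIC)[:,:,::-1])
E
```

```text
t 27.3 p [ 0.5786 -0.0816  0.3014] R cols [[0.179, -0.969, -0.17], [-0.984, -0.176, -0.031], [0.0, 0.173, -0.985]] F [ 0.6 -1.3  0.2] M [-0.17 -0.17 -0.01] w 0.0555
q [-0.314  0.634  1.577 -0.093  1.087  1.127]
```

View pics/w15z.png

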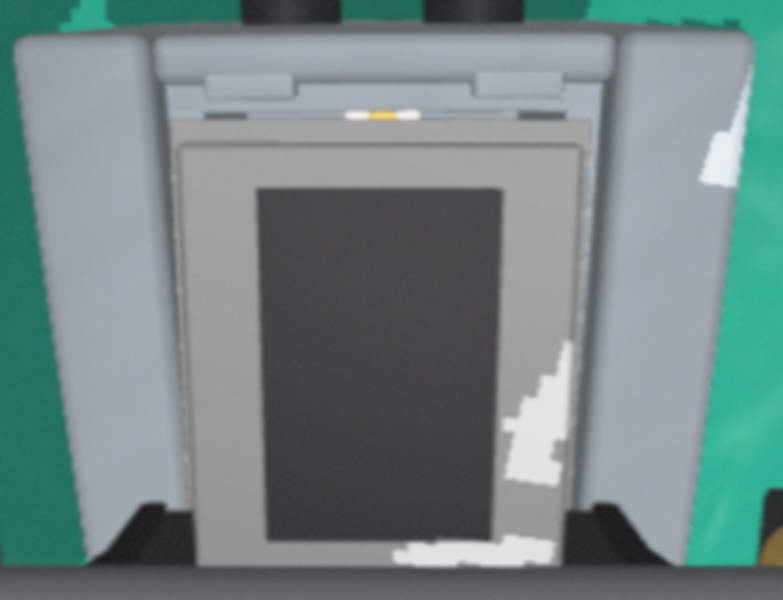

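```bash
python3 - <<'E'
from h import *
_,d,i=load('w11')
for n,uv in dict(hex1=(305,285),hex2=(333,300),hex3=(293,365),tube=(300,365),carton_near=(50,235),carton_top=(65,0)).items(): print(n,onz([uv],i,0.0)[0].round(3))
_,d,i=load('wrist0')
C=cloud(d,i)
for n,uv in dict(towelcorner=(85,212),towel_tr=(75,75),cartonL=(120,87),cartonR=(540,75),foot=(272,246)).items(): print(n,onz([uv],i,0.0)[0].round(3), C[uv[1],uv[0]].round(3))
_,d,i=load('scene0'); C=cloud(d,i)
for n,uv in dict(hexL=(203,290),hexM=(235,287),hexT=(236,276),tubetop=(195,291),tubebot=(228,340),towel=(190,248),towel2=(160,265),cartonb=(197,200), cartontop=(190,150)).items(): print(n,onz([uv],i,0.0)[0].round(3),C[uv[1],uv[0]].round(3))
E
```

```text
hex1 [ 0.424 -0.098  0.   ]
hex2 [ 0.415 -0.126  0.   ]
hex3 [ 0.341 -0.1    0.   ]
tube [ 0.343 -0.107  0.   ]
carton_near [0.429 0.14  0.   ]
carton_top [0.628 0.136 0.   ]
towelcorner [0.379 0.012 0.   ] [0.382 0.012 0.004]
towel_tr [0.385 0.146 0.   ] [0.438 0.129 0.085]
cartonL [0.43  0.133 0.   ] [0.431 0.133 0.002]
cartonR [0.836 0.145 0.   ] [0.835 0.145 0.002]
foot [ 0.574 -0.025  0.   ] [ 0.575 -0.023  0.009]
hexL [ 0.365 -0.099  0.   ] [ 0.365 -0.097 -0.002]
hexM [ 0.418 -0.123  0.   ] [ 0.417 -0.127  0.004]
hexT [ 0.431 -0.098  0.   ] [ 0.432 -0.096 -0.002]
tubetop [ 0.351 -0.094  0.   ] [ 0.347 -0.115  0.021]
tubebot [ 0.357 -0.229  0.   ] [ 0.357 -0.23   0.001]
towel [0.385 0.023 0.   ] [0.384 0.018 0.005]
towel2 [0.317 0.008 0.   ] [0.317 0.003 0.004]
cartonb [ 0.456  0.167 -0.   ] [0.446 0.129 0.028]
cartontop [0.517 0.379 0.   ] [0.451 0.126 0.152]
```

Call:
{"fn": "step_arm", "kwargs": {"steps": [[1,0,0.05,-0.25,0,0,0],[1,0,0.05,-0.25,0,0,0],[1,0,0.1,-0.55,0,0,0],[1,0,0.1,-0.55,0,0,0],[1,0,0.1,-0.55,0,0,0],[1,0,0.1,-0.55,0,0,0],[1,0,0.1,-0.55,0,0,0],[1,0,0,0,0,0,0],[1,0,0,0,0,0,0],[1,0,0,0,0,0,0]], "squeeze": 30}}

```text
time: 28.35
position: [0.5777, -0.0817, 0.3835]
tool_rot: [0.765, -0.638, -0.056, 0.067]
ft_force: [0.1, -0.6, -0.4]
grip_width: 0.0554
```

```bash
python3 - <<'E'
from h import *
st(); snap('side','d16');snap('wrist','w16')
E
```

```text
t 28.35 p [ 0.5777 -0.0817  0.3835] R cols [[0.179, -0.969, -0.171], [-0.984, -0.176, -0.031], [-0.0, 0.174, -0.985]] F [ 0.1 -0.6 -0.4] M [ 0.01  0.02 -0.03] w 0.0554
q [-0.314  0.525  1.512 -0.086  1.26   1.11 ]
```

View pics/d16.png

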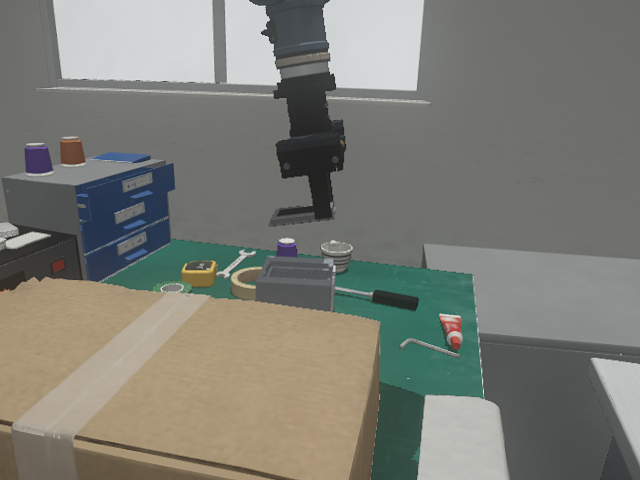

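View pics/w16.png

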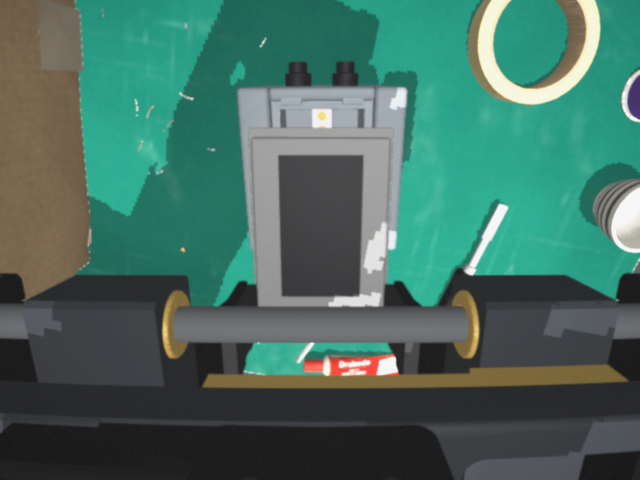

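```bash
python3 - <<'E'
from h import *
for n in('w15','w16'):
    p,d,i=load(n); C=cloud(d,i)
    m=np.zeros(d.shape,bool); m[145:295,262:378]=1
    Q=C[m]; c=Q.mean(0); u,s,vt=np.linalg.svd(Q-c,full_matrices=False); nn=vt[2]*np.sign(vt[2][2]); 
    print(n,c,nn,'rms',s[2]/len(Q)**.5)
# known geometric: panel/edges in w16
P,R=cur(); z=R.as_matrix()[:,2]; print('hand -z',-z,'tips',P+.182*z)
nt=R.inv().apply(nn); print('normal in tool',nt,'tilt deg rel',np.degrees(np.arctan2(nt[1],-nt[2])),np.degrees(np.arctan2(nt[0],-nt[2])))
print('tip above plane', (P+.182*z-c)@nn)
b=np.array([.984,.18])
R1=pose(0,4); tip=np.array([.4275,.015,.055]); plan(tip-R1.as_matrix()[:,2]*.182,R1,10)
E
```

```text
w15 [ 0.58668509 -0.07894676  0.12256762] [0.06255837 0.02211512 0.99779626] rms 0.010650510171794185
w16 [ 0.58546241 -0.07905138  0.20414117] [0.11211345 0.02398992 0.99340579] rms 0.00857603452216164
hand -z [0.17144123 0.03076958 0.98471373] tips [ 0.54658491 -0.08736963  0.20404563]
normal in tool [-0.00392218  0.06018806 -0.99817935] tilt deg rel 3.4506341581653923 -0.22513290340498368
tip above plane -0.0046531587523215845
row x 10 : [-0.442  0.432  0.647  0.075 -0.015  0.128] cost 8.948586773544181e-19 max 0.65
```

```bash
python3 - <<'E'
from h import *
P,R=cur()
for n in('w16',):
    p,d,i=load(n); C=cloud(d,i)
    m=np.zeros(d.shape,bool); m[145:290,262:378]=1; m&=d>0
    Q=C[m]; 
    for k in range(8):
        c=Q.mean(0); u,s,vt=np.linalg.svd(Q-c,full_matrices=False); nn=vt[2]*np.sign(vt[2][2]); r=(Q-c)@nn; Q=Q[abs(r)<max(.003,2*np.std(r))] if k<7 else Q
    print(n,len(Q),m.sum(),c,nn,'std',np.std(r))
nt=R.inv().apply(nn); print('rel deg',np.degrees(np.arctan2(nt[1],-nt[2])),np.degrees(np.arctan2(nt[0],-nt[2])))
z=R.as_matrix()[:,2];print('tip below top plane', (P+.182*z-c)@nn)
E
```

```text
w16 16769 16769 [ 0.58635148 -0.07888738  0.20350751] [0.16204825 0.03069781 0.98630523] std 0.0006343457290197507
rel deg 0.5380493707958893 -0.09205353103859244
tip below top plane -0.006173743265416792
```

```bash
python3 - <<'E'
from h import *
R1=pose(0,.5); z=R1.as_matrix()[:,2]
x=plan(np.array([.4275,.012,.19])-z*.182,R1,10); q=run(*cur(),x,10)
x=plan(np.array([.4275,.012,.03])-z*.182,R1,10,*q)
E
```

```text
row x 10 : [-0.433  0.549  0.1    0.119 -0.012  0.128] cost 1.5992433269272778e-18 max 0.55
row x 10 : [-0.    -0.006  0.64   0.     0.     0.   ] cost 1.7347008997602883e-30 max 0.64
```

Call:
{"fn": "step_arm", "kwargs": {"steps": [[1,-0.433,0.549,0.1,0.119,-0.012,0.128],[1,-0.433,0.549,0.1,0.119,-0.012,0.128],[1,-0.433,0.549,0.1,0.119,-0.012,0.128],[1,-0.433,0.549,0.1,0.119,-0.012,0.128],[1,-0.433,0.549,0.1,0.119,-0.012,0.128],[1,-0.433,0.549,0.1,0.119,-0.012,0.128],[1,-0.433,0.549,0.1,0.119,-0.012,0.128],[1,-0.433,0.549,0.1,0.119,-0.012,0.128],[1,-0.433,0.549,0.1,0.119,-0.012,0.128],[1,-0.433,0.549,0.1,0.119,-0.012,0.128]]}}

```text
time: 29.45
position: [0.4286, 0.0124, 0.372]
tool_rot: [-0.707, 0.707, 0.003, -0.002]
ft_force: [-0.7, 0.9, -0.4]
grip_width: 0.0553
```

```bash
python3 - <<'E'
from h import *
st(); snap('scene','s17')
R1=pose(0,.5); z=R1.as_matrix()[:,2]
x=plan(np.array([.4275,.012,.03])-z*.182,R1,10)
E
```

```text
t 29.45 p [0.4286 0.0124 0.372 ] R cols [[-0.001, -1.0, -0.007], [-1.0, 0.001, 0.0], [-0.0, 0.007, -1.0]] F [-0.7  0.9 -0.4] M [ 0.03  0.16 -0.03] w 0.0553
q [-0.233  0.32   1.939 -0.002  0.889  1.34 ]
row x 10 : [ 0.008 -0.021  0.637  0.003  0.002 -0.   ] cost 2.7197763729145713e-21 max 0.64
```

View pics/s17.png

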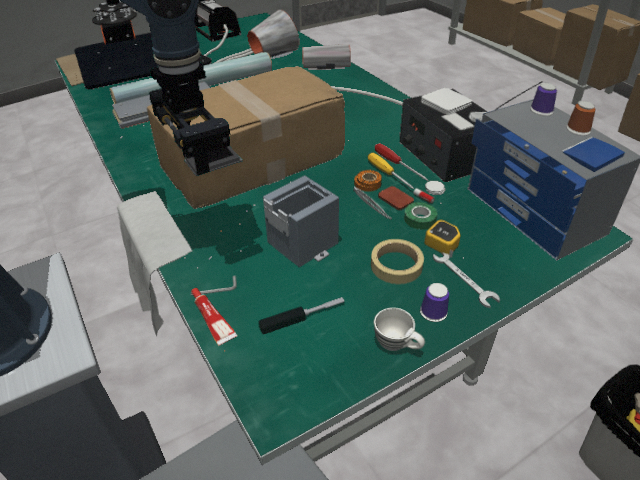

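Call:
{"fn": "step_arm", "kwargs": {"steps": [[1,0.03,-0.01,0.6,0,0,0],[1,0.03,-0.01,0.6,0,0,0],[1,0.03,-0.01,0.6,0,0,0],[1,0.03,-0.01,0.6,0,0,0],[1,0.03,-0.01,0.6,0,0,0],[1,0.03,-0.01,0.6,0,0,0],[1,0.03,-0.01,0.6,0,0,0],[1,0.03,-0.01,0.6,0,0,0],[1,0.03,-0.01,0.6,0,0,0],[1,0,0,0.2,0,0,0]]}}

```text
time: 30.5
position: [0.4309, 0.005, 0.231]
tool_rot: [0.707, -0.707, -0.003, 0.003]
ft_force: [-0.4, 0.1, -0.9]
grip_width: 0.0554
```

```bash
python3 - <<'E'
from h import *
st(); p,R=cur(); print('tips',p+R.apply([0,0,.182])); _,d,i=snap('wrist','w18'); snap('side','d18'); snap('scene','s18')
C=cloud(d,i); m=np.zeros(d.shape,bool); m[145:290,265:375]=1; m&=d>0; Q=C[m]
for k in range(8):
    c=Q.mean(0); u,s,vt=np.linalg.svd(Q-c,full_matrices=False); nn=vt[2]*np.sign(vt[2][2]); r=(Q-c)@nn; Q=Q[abs(r)<max(.003,2*np.std(r))] if k<7 else Q
print(len(Q),c,nn,'std',np.std(r),'tilt deg x,y',np.degrees(nn[:2]))
E
```

```text
t 30.5 p [0.4309 0.005  0.231 ] R cols [[0.0, -1.0, -0.009], [-1.0, -0.0, 0.001], [-0.001, 0.009, -1.0]] F [-0.4  0.1 -0.9] M [-0.01  0.11  0.04] w 0.0554
q [-0.248  0.615  2.05  -0.004  0.486  1.325]
tips [0.42926082 0.00505319 0.04896619]
15891 [0.4694386  0.00627243 0.05513895] [-6.19376861e-04  1.68575062e-03  9.99998387e-01] std 0.0006326672556808146 tilt deg x,y [-0.03548768  0.0965864 ]
```

View pics/w18.png

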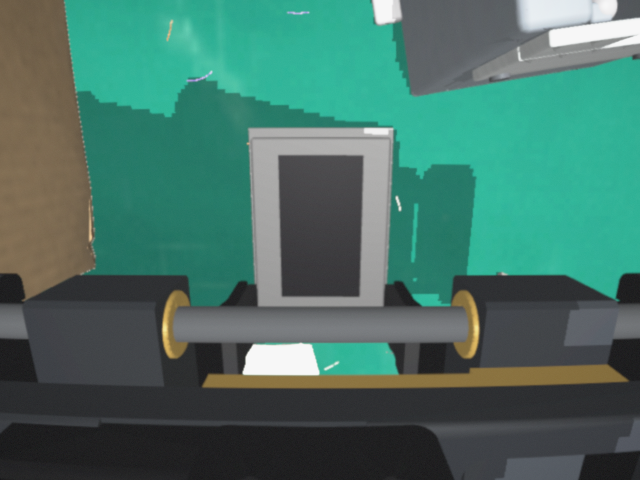

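View pics/d18.png

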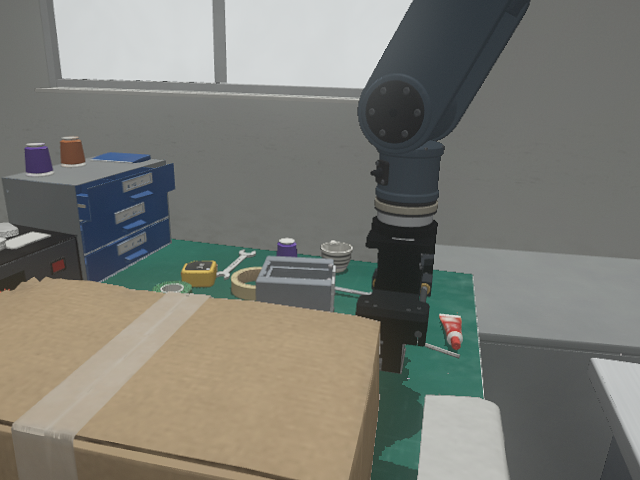

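Call:
{"fn": "step_arm", "kwargs": {"steps": [[1,0,0,0.32,0,0,0],[1,0,0,0.32,0,0,0],[1,0,0,0.32,0,0,0],[1,0,0,0.32,0,0,0],[1,0,0,0.32,0,0,0],[1,0,0,0.05,0,0,0],[1,0,0,0.05,0,0,0],[1,0,0,0.04,0,0,0],[1,0,0,0,0,0,0],[1,0,0,0,0,0,0]]}}

```text
time: 31.65
position: [0.4304, 0.0053, 0.1891]
tool_rot: [0.707, -0.707, -0.002, 0.002]
ft_force: [0.2, -0.2, -0.1]
grip_width: 0.0556
```

```bash
cat >> h.py <<'E'
def coverplane(name,box=(145,290,265,375)):
    p,R=cur(); print('tips',p+R.apply([0,0,.182])); _,d,i=snap('wrist',name)
    C=cloud(d,i); m=np.zeros(d.shape,bool); m[box[0]:box[1],box[2]:box[3]]=1; m&=d>0; Q=C[m]
    for k in range(8):
        c=Q.mean(0); u,s,vt=np.linalg.svd(Q-c,full_matrices=False); nn=vt[2]*np.sign(vt[2][2]); r=(Q-c)@nn; Q=Q[abs(r)<max(.003,2*np.std(r))] if k<7 else Q
    print(len(Q),c,nn,'std',np.std(r))
E
python3 - <<'E'
from h import *
st(); coverplane('w19')
E
```

```text
t 31.65 p [0.4304 0.0053 0.1891] R cols [[0.0, -1.0, -0.006], [-1.0, -0.0, -0.0], [0.0, 0.006, -1.0]] F [ 0.2 -0.2 -0.1] M [-0.02  0.14 -0.  ] w 0.0556
q [-0.248  0.713  2.066 -0.004  0.369  1.327]
tips [0.42921091 0.00527828 0.0070743 ]
15890 [0.46939167 0.00649701 0.0133658 ] [-0.00259154  0.00273218  0.99999291] std 0.0006343285512127272
```

Underside about 3 mm above the bench; ease it down.

Call:
{"fn": "step_arm", "kwargs": {"steps": [[1,0,0,0.03,0,0,0],[1,0,0,0.03,0,0,0],[1,0,0,0.03,0,0,0],[1,0,0,0.03,0,0,0],[1,0,0,0,0,0,0],[1,0,0,0,0,0,0],[1,0,0,0,0,0,0],[1,0,0,0,0,0,0],[1,0,0,0,0,0,0],[1,0,0,0,0,0,0]]}}

```text
time: 32.7
position: [0.4302, 0.0053, 0.1866]
tool_rot: [0.707, -0.707, -0.002, 0.002]
ft_force: [-1.0, 0.1, 8.8]
grip_width: 0.0554
```

```bash
python3 - <<'E'
from h import *
st(); coverplane('w20')
E
```

```text
t 32.7 p [0.4302 0.0053 0.1866] R cols [[0.0, -1.0, -0.006], [-1.0, -0.0, -0.0], [0.0, 0.006, -1.0]] F [-1.   0.1  8.8] M [0.22 0.24 0.03] w 0.0554
q [-0.248  0.719  2.067 -0.004  0.361  1.327]
tips [0.42914117 0.00528367 0.00465243]
15887 [0.46930974 0.00650334 0.01094367] [-1.63828619e-03  6.53617079e-04  9.99998444e-01] std 0.0006354954886499624
```

Call:
{"fn": "step_arm", "kwargs": {"steps": [[1,0,0,-0.01,0,0,0],[-0.7,0,0,0,0,0,0],[-0.7,0,0,0,0,0,0],[-0.7,0,0,0,0,0,0],[-0.7,0,0,0,0,0,0],[-0.7,0,0,-0.1,0,0,0],[-0.7,0,0,-0.3,0,0,0],[-0.7,0,0,-0.5,0,0,0],[-0.7,0,0,-0.6,0,0,0],[-0.7,0,0,-0.6,0,0,0]]}}

```text
time: 33.75
position: [0.4305, 0.0053, 0.2395]
tool_rot: [0.707, -0.707, -0.003, 0.002]
ft_force: [0.5, -0.3, -0.2]
grip_width: 0.074
```

Call:
{"fn": "step_arm", "kwargs": {"steps": [[-0.7,0,0,-0.9,0,0,0],[-0.7,0,0,-0.9,0,0,0],[-0.7,0,0,-0.9,0,0,0],[-0.7,0,0,-0.9,0,0,0],[-0.7,0,0,-0.9,0,0,0],[-0.7,0,0.3,0,0,0,0],[-0.7,0,0,0,0,0,0],[-0.7,0,0,0,0,0,0],[-0.7,0,0,0,0,0,0],[-0.7,0,0,0,0,0,0]]}}

```text
time: 34.75
position: [0.4239, 0.0053, 0.3505]
tool_rot: [0.707, -0.707, -0.003, 0.003]
ft_force: [0.3, -0.9, -0.8]
grip_width: 0.0737
```

```bash
python3 - <<'E'
from h import *
st(); snap('wrist','w21'); snap('scene','s21')
E
```

```text
t 34.75 p [0.4239 0.0053 0.3505] R cols [[0.0, -1.0, -0.009], [-1.0, -0.0, 0.001], [-0.001, 0.009, -1.0]] F [ 0.3 -0.9 -0.8] M [0.1  0.11 0.01] w 0.0737
q [-0.252  0.354  1.974 -0.002  0.822  1.32 ]
```

View pics/w21.png

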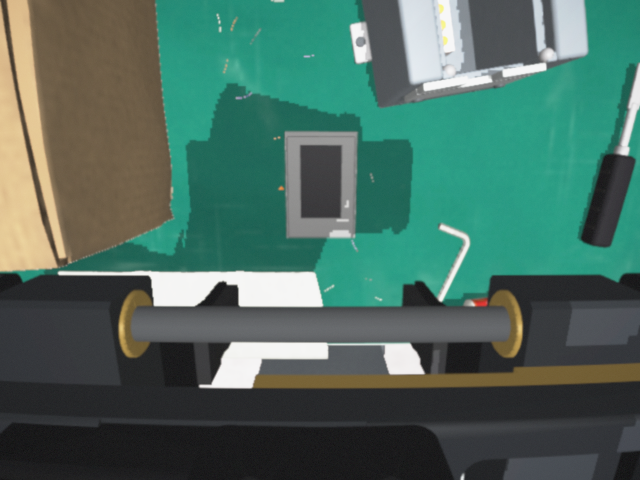

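View pics/s21.png

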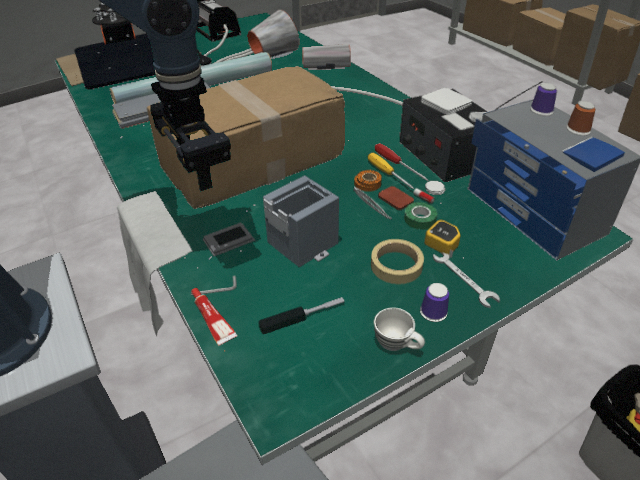

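```bash
python3 - <<'E'
from h import *
p,d,i=load('w21'); C=cloud(d,i); Q=C[140:230,292:350].reshape(-1,3); c=np.median(Q,0); Q=Q[abs(Q[:,2]-c[2])<.004]; c=Q.mean(0); n=np.linalg.svd(Q-c,full_matrices=False)[2][2]; print(c,n)
a,_,_=load('scene0'); b,_,_=load('s21')
for k,(u,v,w,h) in dict(tape=(365,235,65,52),mug=(370,305,58,50),thread=(418,280,35,42)).items(): print(k,np.abs(a[v:v+h,u:u+w].astype(int)-b[v:v+h,u:u+w]).mean())
st(); robot.hand_in()
E
```

```text
[0.46236285 0.00625201 0.01087333] [-2.98113102e-03  2.23347646e-04  9.99995531e-01]
tape 3.1467455621301776
mug 3.505632183908046
thread 3.3020408163265307
t 34.85 p [0.424  0.0053 0.3506] R cols [[0.0, -1.0, -0.008], [-1.0, -0.0, 0.0], [-0.0, 0.008, -1.0]] F [-0.2  0.5 -0.6] M [0.06 0.1  0.02] w 0.0741
q [-0.252  0.354  1.974 -0.002  0.822  1.32 ]
the job is handed in; nothing more can be done
```

The cover was pried open with the tool, lifted off and set flat on the bench, and the job was handed in at 34.9 s of the 72 s limit.

**What I did**
- **Prying:** I pushed the blade about 31 mm through the notch and levered it about 20°. The cover popped and stayed about 8 mm up. The fingers did not touch the cover before that.
- **Tool:** I laid the tool back at about the place it came from. I gripped it twice at the start, the second time with the hand tilted, to keep a wrist joint within its range while levering.
- **Cover:** I gripped its near end, raised it 6 mm, drew it 6 mm towards the notch side, lifted it off and laid it in front of the box.

**Last checks**
- **Cover:** its top is 10.9 mm above the bench and level to within 0.2°, panel up. In the last pictures it lies clear of the box, tool and other items.
- **Tape roll, spool and mug:** their picture areas differ from the first picture only by a small, even amount that looks like noise, so I take them as unmoved.
- **Robot:** the hand was about 17 cm above the bench, touching nothing.

**Disagreements**
- My first estimate of the box's sideways position differed by about 6 mm depending on whether I used the strip or the box corners. A closer wrist-camera view settled it before I gripped the cover.
- That view put the notch centre about 3 mm from where I had aimed the blade, still inside the 4.5 mm clearance.
- Setting the cover down pressed about 9 N on the bench, a little more than I intended.

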